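# Fetch the peg counter from behind the glass and the lantern

## Robot

A 6-joint arm with a two-finger parallel gripper is mounted at the origin on the work surface. World frame = base frame: x ahead of the robot, y to its left, z up, the work surface at z = 0. Lengths are in m, angles in degrees, forces in N, time in s.
With the tool pointing down it reaches from about 0.4 to 0.825 m from the base axis. Payload 7 kg.
Tool frame: the origin (TCP) lies midway between the tips of the shut fingers; the grasp point (between the pads) lies 19 mm behind it; z points along the fingers, y is the line along which they close (so a half turn about z gives the same grasp; the last joint's range is limited). The gripper opens to 88 mm and grips with 3 to 60 N. Pads are 19 mm wide; open, the fingers measure 130 mm over their backs; the gripper's body (78 mm by 193 mm) begins 47 mm behind the grasp point.
Start: joints at [79.704, 20.546, 0.682, 0, -70.136, -16.507], TCP at [0.304, 0.602, 0.203] pointing down, gripper open.
Joint ranges: [-176.03, 176.03], [-82.01, 121.73], [-58.28, 71.71], [-173.87, 95.51], [-174.79, -0.11], [-173.66, 173.66]. Speed limits (degrees/s): [136.94, 136.94, 172.46, 180, 180, 180].

## Interface

Orientations are given as [roll, pitch, yaw] about the fixed x, y, z axes, in that order (R = Rz(yaw) Ry(pitch) Rx(roll)).
In Python, from plant import ctrl gives the robot as it stands. The module is installed in compiled form; this text tells all that it offers.
- The arm moves only by the tool send_rows, never from a script. Its argument "plan" is a list that holds one entry, the list of rows, each a list of 6 numbers: the shift along the tool's x, y, z in cm, then the turn, a rotation vector about the tool's x, y, z in degrees. A call has 1 to 8 rows; each row is the pose to reach, as a shift and turn from the pose commanded when the call began, along the tool's axes at that moment; what a row does not reach only later rows make up. A row lasts 1/12 s, in which the tool goes at most 41.7 mm and 7.16 degrees, less where a joint would pass 70% of its speed; a pose out of reach is approached as far as the arm can. A call with a gripper value outside its range is refused whole. "fingers" is the opening, from 0 (shut) to 1 (fully open), set as the call begins (left out, the last holds). The fingers move at their own pace and stop on an object; the grip force is fixed at half the most. Time passes only in rows, so rows that repeat a pose let the fingers close. It gives the time, the measured TCP pose, the force, the opening and the grip force at its end, in the units of the state.
- ctrl.get_obs(): the state, without advancing time (a new reading comes with each control period).
- ctrl.snapshot(name): name is "scene" or "side" or "wrist"; returns a dict with "img" (480x640x3 uint8, red, green, blue), "K" (3x3 intrinsics, pixels), "pose" (4x4, takes a point from camera to world coordinates). Camera axes: x right, y down, z forward; pixel columns grow to the right and rows downward; lengths in m; the calibration is good to about 2 mm. The wrist camera is an equidistant fisheye: a pixel r from the principal point sees the ray r / f radians off the axis. A picture is of the moment at which its call begins. There is no depth.
- ctrl.close_job(): hands the job in; it is judged then, once.
The state is a dict: "clock": time; "joint_pos": joint angles; "qvel": joint speeds; "tau": joint torques, N m; "tool_pos": TCP position; "orientation": TCP orientation; "force": force on the tool from outside, world axes, zero at the start; "moment": the same for the moment, N m; "opening": finger opening in m; "gripper_force": force on a finger pad.
Only numpy, scipy, OpenCV 4.12 (cv2) and the standard library are available. Lean on these libraries where they do the work, as an engineer would, in place of code of your own. Each camera call takes 0.05 s, during which the arm holds its last target. There are 200 camera calls.

## Task

The yellow peg counter is in the blue caddy behind the frosted glass and the little lantern: first stand both of these upright on the white tray, without shifting the counter, and only then lay the counter right side up on the green felt, centred and lengthways along it. After that stand the glass back in the middle of the round cork coaster and the lantern in the middle of the square slate coaster. Set everything down gently without dropping it, and leave the three turquoise dominoes where they lie.

Things in the scene. Friction and masses are not known exactly. Their poses are not given: they have to be found in the camera images.
- glass: Empty frosted tumbler, open at the top, round: 64 mm outer diameter (60 mm at the very foot), 100 mm tall, wall 3 mm, about 0.2 kg. Origin at the centre of its underside, z up. At the start it stands on the cork coaster, in the front row of the blue wooden caddy.
- lantern: LED lantern of dark metal with a pale lamp inside: upright square column 50 x 50 mm, 104 mm tall, with a brass knob of 20 mm diameter and 6 mm height on top; about 0.3 kg, rigid and solid to grip on its flat sides. Origin at the centre of its underside, x and y square to its sides, z up. At the start it stands on the slate coaster beside the glass; the two coasters' centres are 100 mm apart.
- counter: Yellow plastic peg counter: flat bar 34 mm (x) by 120 mm (y) by 18 mm high, two rows of black dots on top and two pegs 6 mm high near its ends; 0.08 kg. Origin at the centre of its underside, y along its length, z up. It starts flat on the 12 mm high caddy floor, lengthways behind glass and lantern, its middle about 63 mm behind the line through the coasters' centres.
- cork_coaster: Round cork coaster, home of the glass: 80 mm diameter, 4 mm thick, fixed on the caddy's floor. Origin at the centre of its underside (12 mm above the table), x axis pointing to the caddy's back, z up. The caddy's back wall stands 134 mm behind this centre, its side walls 119 mm either side of its middle, all 32 mm above the table; its front is open.
- slate_coaster: Square dark slate coaster, home of the lantern: 80 x 80 mm, 4 mm thick, fixed on the caddy's floor. Origin at the centre of its underside (12 mm above the table), x axis pointing to the caddy's back, z up.
- tray: White tray, fixed on the table: 150 mm (x) by 240 mm (y) outside, rim 14 mm high and 5 mm thick, inner floor 5 to 5.5 mm above the table. Origin at the centre of its underside, y along its length, z up. Empty at the start; both glass and lantern fit side by side along y.
- felt: Green felt strip with a pale outline, fixed on the table: 60 mm (x) by 150 mm (y), 3 mm thick. Origin at the centre of its underside, y along its length, z up. The dominoes lie beside its +x long side.
- domino1: Turquoise domino lying face down on the table beside the felt, 48 mm (x) by 24 mm (y) by 9 mm high; the first (at -y of the felt) of a row of three, centred about 100 mm from the felt's middle. Origin at the centre of its underside. To be left alone.
- domino2: Turquoise domino lying face down on the table beside the felt, 48 mm (x) by 24 mm (y) by 9 mm high; the middle one of a row of three, centred about 100 mm from the felt's middle. Origin at the centre of its underside. To be left alone.
- domino3: Turquoise domino lying face down on the table beside the felt, 48 mm (x) by 24 mm (y) by 9 mm high; the last (at +y of the felt) of a row of three, centred about 100 mm from the felt's middle. Origin at the centre of its underside. To be left alone.
Mind the look-alikes: they are no part of the job. Of the things like the lantern, leave any that is pink or purple; of the rest the smaller one is meant.

How it is judged:
By the outcome, as a careful person would: the job done as asked, in the order asked, and still so for the second after the job is handed in, with the robot touching nothing.
It also fails if it takes over 128 s, if anything falls off the work surface, if the arm or the gripper's body presses on something with over 40 N, if the wrist force passes 120 N, or if a joint passes its speed limit or range.

## Working session

There is one attempt and no reset: what is moved stays moved. The work goes in short steps, Python scripts to look and compute and a tool call to move; the robot and the scene stay as the last step left them, time stands still between calls to the robot, and variables do not carry over. Pictures are saved under pics/ and viewed, at most 14 in all, crops included, and the job is handed in when it is done.

Besides the shell and the picture viewer there is one more tool, called after "Call:" by a JSON object that holds its "fn" and its "kwargs". send_rows: Moves the arm, as the interface text tells. Its arguments: {"type":"object","properties":{"plan":{"type":"array","items":{"type":"array","items":{"type":"array","items":{"type":"number"}}}},"fingers":{"type":"number"}},"required":["plan"]}

```bash
mkdir -p pics; python3 - <<'E'
from plant import ctrl
import cv2,numpy as np
for n in("scene","side","wrist"):
    s=ctrl.snapshot(n); cv2.imwrite(f"pics/{n}0.png",s["img"][:,:,::-1]); np.savez(f"pics/{n}0.npz",**{k:s[k] for k in("img","K","pose")})
    print(n,s["K"].round(1).tolist(),s["pose"].round(3).tolist())
print(ctrl.get_obs())
E
```

```text
scene [[535.0, 0.0, 325.5], [0.0, 535.0, 230.5], [0.0, 0.0, 1.0]] [[-0.651, 0.627, -0.429, 1.019], [0.759, 0.544, -0.358, 0.47], [0.008, -0.559, -0.829, 1.069], [0.0, 0.0, 0.0, 1.0]]
side [[613.5, 0.0, 319.0], [0.0, 613.5, 244.8], [0.0, 0.0, 1.0]] [[0.91, -0.251, 0.329, 0.037], [-0.414, -0.591, 0.693, -0.914], [0.021, -0.767, -0.642, 0.936], [0.0, 0.0, 0.0, 1.0]]
wrist [[371.6, 0.0, 324.7], [0.0, 371.6, 247.1], [0.0, 0.0, 1.0]] [[-0.45, -0.859, -0.243, 0.37], [-0.893, 0.433, 0.121, 0.57], [0.001, 0.271, -0.963, 0.384], [0.0, 0.0, 0.0, 1.0]]
{'clock': 0.15, 'joint_pos': array([ 7.97061176e+01,  2.05827185e+01,  6.46613370e-01, -1.55438789e-02,
       -7.01334631e+01, -1.65079255e+01]), 'qvel': array([-0.09350961, -0.14733222,  0.21044468,  0.09231675, -0.04028283,
        0.12214161]), 'tau': array([ 2.74591825e-03, -5.83276176e+01,  2.93292582e+01,  7.00119674e+00,
        8.78063642e-03, -1.05753936e-04]), 'tool_pos': array([0.30419526, 0.60214405, 0.202333  ]), 'orientation': array([ 1.79929147e+02, -5.75777685e-03, -2.68070954e+01]), 'force': array([-0.94949437,  0.7116174 , -0.43769991]), 'moment': array([-0.0351058 , -0.01789119, -0.03601019]), 'gripper_force': 0.0, 'opening': 0.08770917561447204}
```

View pics/scene0.png

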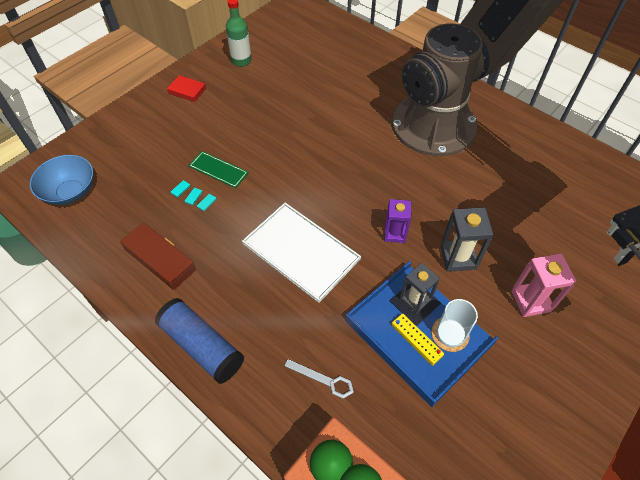

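View pics/side0.png

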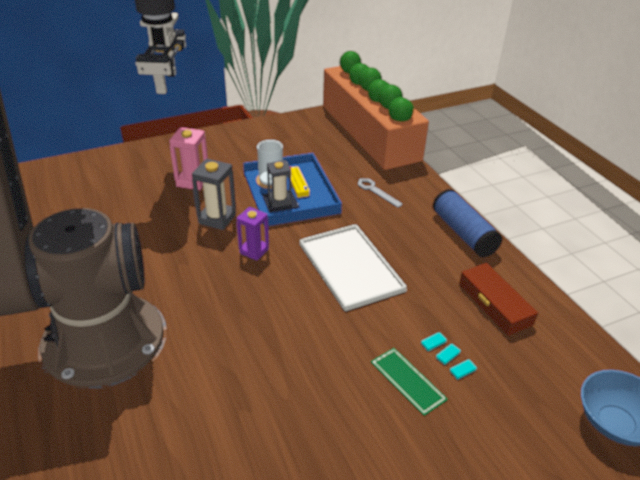

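```bash
cat > h.py <<'E'
import cv2,numpy as np
def load(n):
    d=np.load(f"pics/{n}.npz"); return d["img"],d["K"],d["pose"]
def cast(px,K,P,z):
    px=np.atleast_2d(px).astype(float)
    d=np.c_[(px-K[[0,1],[2,2]])/K[[0,1],[0,1]],np.ones(len(px))]@P[:3,:3].T
    o=P[:3,3]; return o+d*((z-o[2])/d[:,2])[:,None]
def mask(img,lo,hi,box=None):
    m=cv2.inRange(cv2.cvtColor(img,cv2.COLOR_RGB2HSV),np.array(lo),np.array(hi))
    if box:
        b=np.zeros_like(m);x0,y0,x1,y1=box;b[y0:y1,x0:x1]=255;m&=b
    return m
def blobs(m,amin=60):
    c,_=cv2.findContours(m,cv2.RETR_EXTERNAL,cv2.CHAIN_APPROX_NONE)
    return sorted([k[:,0] for k in c if cv2.contourArea(k)>amin],key=lambda k:-cv2.contourArea(k))
def rect(pts,K,P,z):
    w=cast(pts,K,P,z)[:,:2]*1000
    (c,s,a)=cv2.minAreaRect(w.astype(np.float32))
    if s[0]>s[1]: s=s[::-1];a+=90   # a = direction of short side
    return np.round(c,1),np.round(s,1),round((a+90)%180-90,1)
E
python3 - <<'E'
from h import *
B={"scene0":dict(felt=(185,145,255,195),dom=(165,175,222,215),tray=(235,195,370,305),ctr=(385,305,450,370),caddy=(335,255,505,410)),
"side0":dict(felt=(365,340,450,420),dom=(415,325,485,385),tray=(290,215,410,312),ctr=(285,160,315,205),caddy=(235,145,345,228))}
C=dict(felt=((40,80,30),(85,255,255),.003),dom=((80,120,120),(95,255,255),.009),tray=((0,0,170),(180,50,255),.014),ctr=((22,120,120),(35,255,255),.030),caddy=((104,120,40),(120,255,255),.032))
for n in B:
    img,K,P=load(n)
    for k,b in B[n].items():
        lo,hi,z=C[k]
        for c in blobs(mask(img,lo,hi,b),40)[:3 if k in("dom","ctr") else 1]: print(n,k,rect(c,K,P,z))
i=load("scene0")[0][180:410,340:600]; j=load("side0")[0][120:240,160:350]
cv2.imwrite("pics/c0.png",cv2.resize(i,None,fx=2.6,fy=2.6,interpolation=2)[:,:,::-1])
E
```

```text
scene0 felt (array([ 504.5, -327.7]), array([ 61.6, 151.4]), 11.6)
scene0 dom (array([ 599.7, -266. ]), array([24.7, 48.1]), -83.5)
scene0 dom (array([ 613.7, -347. ]), array([27.6, 48.5]), -83.3)
scene0 dom (array([ 608.8, -304.5]), array([25.9, 49.6]), -75.1)
scene0 tray (array([551.2,   4.6]), array([152.9, 242.1]), 0.4)
scene0 ctr (array([562.2, 338.7]), array([ 36.7, 120.4]), -8.6)
scene0 caddy (array([540.1, 329.3]), array([207.9, 250.7]), -7.2)
side0 felt (array([ 506.8, -331.9]), array([ 45.7, 133.8]), 11.6)
side0 dom (array([ 613. , -356.7]), array([25.3, 49.4]), -84.2)
side0 dom (array([ 607.8, -313.5]), array([25.6, 50.8]), -73.9)
side0 dom (array([ 599.3, -275.3]), array([26.3, 49.9]), -82.6)
side0 tray (array([550.5,  -2.6]), array([152.4, 244.2]), 0.4)
side0 ctr (array([557. , 322.3]), array([ 36.2, 136.7]), -9.0)
side0 caddy (array([530., 304.]), array([203.6, 281.2]), -7.2)
```

View pics/c0.png

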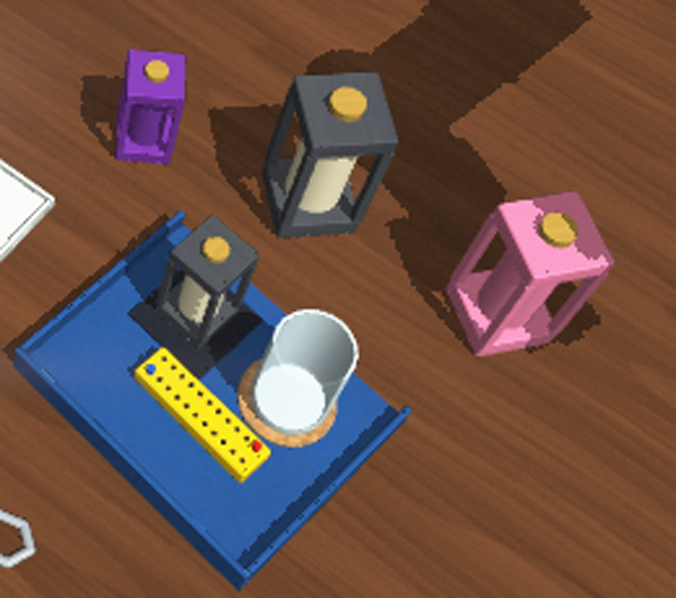

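View pics/wrist0.png

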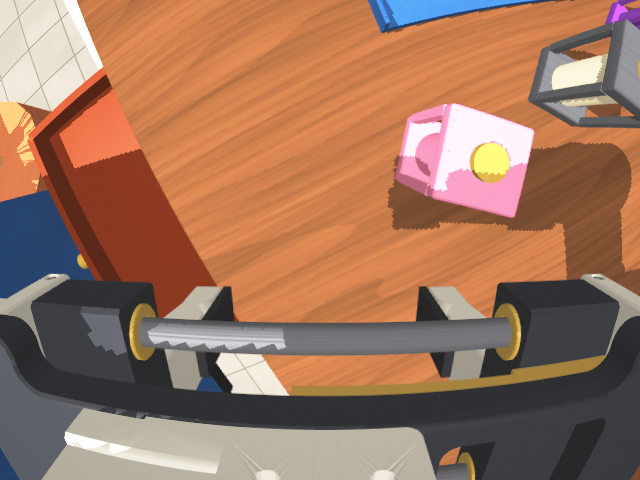

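Lantern candidates in the scene picture: small dark (423,284), large dark (467,240), pink (543,285) and purple (398,222). The target is the small dark one on the slate in the caddy, as the crop confirms. The two fixed cameras disagree by about 7 mm, so I'll take a wrist view above the caddy.

```bash
cat >> h.py <<'E'
from scipy.spatial.transform import Rotation as Ro
def row(p,yaw,base=None):
    from plant import ctrl
    o=ctrl.get_obs() if base is None else base
    R=Ro.from_euler("xyz",o["orientation"],degrees=True); T=Ro.from_euler("xyz",[180,0,yaw],degrees=True)
    return np.r_[R.inv().apply(np.array(p)-o["tool_pos"])*100,(R.inv()*T).as_rotvec(degrees=True)].round(2).tolist()
def castw(px,K,P,z):
    px=np.atleast_2d(px).astype(float); q=px-K[[0,1],[2,2]]; r=np.hypot(*q.T); t=r/K[0,0]
    d=np.c_[q/np.maximum(r,1e-9)[:,None]*np.sin(t)[:,None],np.cos(t)]@P[:3,:3].T
    o=P[:3,3]; return o+d*((z-o[2])/d[:,2])[:,None]
def snap(n,name):
    from plant import ctrl
    s=ctrl.snapshot(n); cv2.imwrite(f"pics/{name}.png",s["img"][:,:,::-1]); np.savez(f"pics/{name}.npz",**{k:s[k] for k in("img","K","pose")}); return s["img"],s["K"],s["pose"]
def rectw(pts,K,P,z):
    w=castw(pts,K,P,z)[:,:2]*1000
    (c,s,a)=cv2.minAreaRect(w.astype(np.float32))
    if s[0]>s[1]: s=s[::-1];a+=90
    return np.round(c,1),np.round(s,1),round((a+90)%180-90,1)
E
python3 -c "
from h import *
print(row([.304,.602,.30],-26.8)); print(row([.48,.33,.30],-8))"
```

```text
[-0.01, 0.03, -9.77, 0.07, -0.01, -0.01]
[27.97, 16.37, -9.74, 0.07, 0.01, -18.81]
```

Call:
{"fn": "send_rows", "kwargs": {"plan": [[[0, 0, -4, 0, 0, 0], [0, 0, -8, 0, 0, 0], [0, 0, -9.7, 0, 0, 0], [4, 2, -9.7, 0, 0, 0], [28, 16.4, -9.7, 0, 0, -18.8], [28, 16.4, -9.7, 0, 0, -18.8], [28, 16.4, -9.7, 0, 0, -18.8], [28, 16.4, -9.7, 0, 0, -18.8]]]}}

```text
clock: 0.82
tool_pos: [0.4187, 0.4263, 0.2999]
orientation: [180.0, 0.0, -7.7]
force: [1.1, 0.3, 0.3]
opening: 0.0874
gripper_force: 0.0
```

Call:
{"fn": "send_rows", "kwargs": {"plan": [[[16.5, 9.7, 0, 0, 0, 0], [16.5, 9.7, 0, 0, 0, 0], [16.5, 9.7, 0, 0, 0, 0], [16.5, 9.7, 0, 0, 0, 0], [16.5, 9.7, 0, 0, 0, 0], [16.5, 9.7, 0, 0, 0, 0]]]}}

```text
clock: 1.32
tool_pos: [0.5711, 0.3055, 0.299]
orientation: [179.9, 0.0, -8.3]
force: [-0.1, 0.8, -1.0]
opening: 0.0881
gripper_force: 0.0
```

```bash
python3 - <<'E'
from h import *
img,K,P=snap("wrist","w1")
for k,lo,hi,z in (("ctr",(22,120,120),(35,255,255),.030),("caddy",(100,110,40),(122,255,255),.032)):
    for c in blobs(mask(img,lo,hi),300)[:3]: print(k,rectw(c,K,P,z),c.min(0),c.max(0))
E
```

```text
ctr (array([561.9, 335.4]), array([ 34.1, 118.9]), -8.3) [255 202] [350 229]
caddy (array([537.5, 326.5]), array([197.4, 249.1]), -7.3) [210 154] [412 304]
caddy (array([593.2, 829.8]), array([ 97.4, 233.5]), 38.0) [  0 205] [ 49 297]
```

View pics/w1.png

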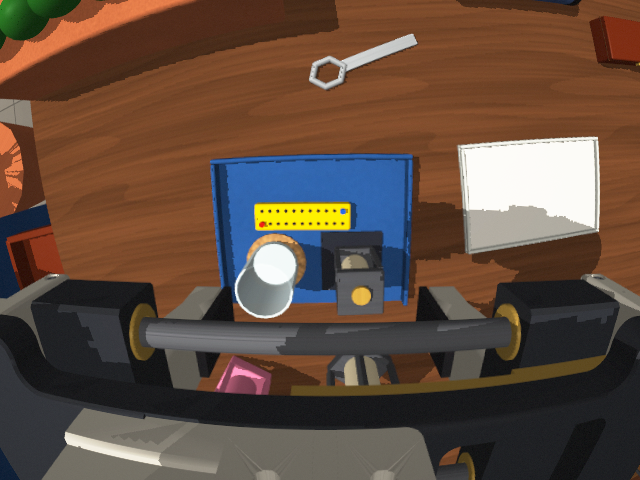

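```bash
python3 - <<'E'
from h import *
from scipy.optimize import least_squares
for n,cf,bc,bk,bs in (("w1",castw,(235,225,315,320),(345,280,378,310),(318,228,390,300)),("scene0",cast,(425,295,475,355),(412,266,432,284),(385,270,442,325))):
    img,K,P=load(n)
    m=mask(img,(5,90,90),(20,255,255),bc); c=np.vstack(blobs(m,20)); h=cv2.convexHull(c)[:,0]
    w=cf(h,K,P,.016)[:,:2]*1000
    r=least_squares(lambda q:np.hypot(*(w-q).T)-40,w.mean(0),loss="soft_l1"); print(n,"cork",r.x.round(1),np.abs(r.fun).max().round(1),r.fun.round(1))
    c=blobs(mask(img,(15,120,100),(30,255,255),bk),20)[0]
    w=cf(c,K,P,.126)[:,:2]*1000; print("knob",cv2.minEnclosingCircle(w.astype(np.float32)))
    for c in blobs(mask(img,(0,0,140),(180,60,255),(460,130,605,255) if n=="w1" else (235,195,370,305)),800)[:2]:
        print("tray",(rectw if cf is castw else rect)(c,K,P,.014))
img=load("w1")[0][140:330,200:420]; a=cv2.resize(img,None,fx=3,fy=3,interpolation=2)
cv2.imwrite("pics/c1.png",a[:,:,::-1])
E
```

```text
w1 cork [501.2 381.1] 65.0 [56.  65.  45.6 -0.6 -0.4 -0.3  0.4  0.4  0.4  0.6  0.5  0.9  0.7  0.9
  0.4  0.  -0.1 -0.4 -0.6 36.2]
knob ((487.9632568359375, 279.70361328125), 10.821660041809082)
tray (array([551.4,   2.7]), array([150. , 244.3]), 0.3)
scene0 cork [500.  382.9] 69.5 [48.3 -1.2 -1.1  0.2  0.7  0.8  0.7  0.7  0.8  0.6 -1.4 -1.6 48.5 69.5]
knob ((486.845703125, 281.83221435546875), 11.133841514587402)
tray (array([551.5,   4.5]), array([154.7, 244.3]), 0.4)
```

View pics/c1.png

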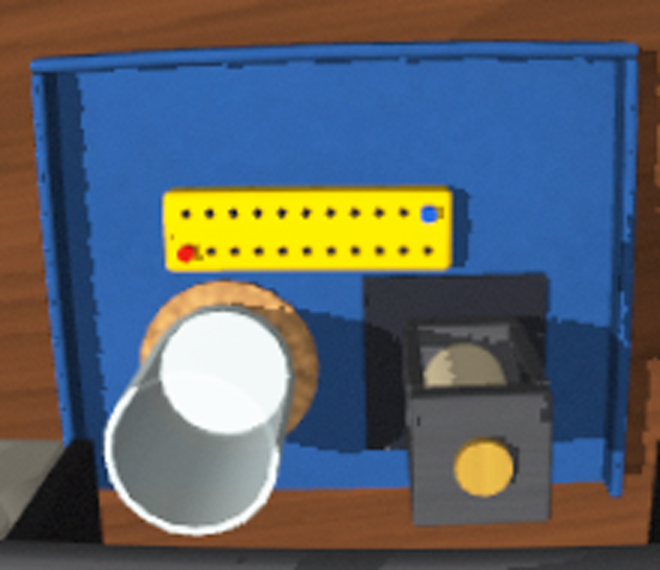

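```bash
python3 - <<'E'
from h import *
from scipy.optimize import least_squares
img,K,P=load("w1")
f=lambda q,z:castw(np.array(q)/3+[200,140],K,P,z)[:,:2]*1000
w=f([(105,445),(112,480),(135,512),(160,526),(195,533),(230,527),(258,508),(275,480),(280,455)],.116)
r=least_squares(lambda q:np.hypot(*(w-q).T)-32,w.mean(0)); print("glass",r.x,r.fun.round(1))
b=f([(290,370),(160,370),(225,434),(225,310)],.019); print("bottom",b.round(1))
l=f([(410,393),(551,390),(551,518),(416,525)],.120); print("lant",l.mean(0)); d=np.roll(l,-1,0)-l; print(np.hypot(*d.T),np.degrees(np.arctan2(d[:,1],d[:,0])))
s=f([(364,278),(548,275),(364,447)],.016); d=np.diff(s,axis=0); print("slate",s.round(1),np.hypot(*d.T)); print((s[1]+s[2])/2)
s=f([(33,62),(637,46)],.032); d=s[1]-s[0]; print("back",s,np.hypot(*d),np.degrees(np.arctan2(*d[::-1])))
b2=f([(364,278),(548,275)],.016);d=b2[1]-b2[0]; print(np.degrees(np.arctan2(*d[::-1])))
u=np.radians(-7.3); print(row([.491,.382,.30],-7.5),row([.5,.381,.3],-7.5))
E
```

```text
glass [502.83232838 381.83938509] [-0.6 -0.2  0.5  0.1 -0.1 -0.1 -0.3 -0.3  0.2]
bottom [[498.1 353.3]
 [506.1 410.5]
 [472.4 387.2]
 [529.  376.7]]
lant [488.05626732 279.24949983]
[48.87440564 49.24313692 48.92175919 50.52350302] [-97.17400452 175.00277626  84.32806578  -5.08707364]
slate [[533.6 315.4]
 [523.8 236.5]
 [456.4 326.7]] [ 79.50109763 112.55209035]
[490.11184165 281.60420506]
back [[648.23902323 436.42550206]
 [618.1765985  191.00584533]] 247.25403392418576 -96.98359630552912
-97.1311601155845
[-8.86, -6.31, -0.1, 0.08, 0.06, -0.72] [-7.96, -6.34, -0.1, 0.08, 0.06, -0.72]
```

```bash
python3 - <<'E'
from h import *
i,K,P=load("scene0")
for n,a in(("pink",(554,268)),("big",(474,220)),("purple",(400,207))):
  j,K2,P2=load("side0"); b={"pink":(188,133),"big":(212,167),"purple":(252,213)}[n]
  for z in(.1,.13,.16): print(n,z,cast(a,K,P,z)[0,:2].round(3),cast(b,K2,P2,z)[0,:2].round(3))
print(row([.502,.3815,.30],-7.2))
E
```

```text
pink 0.1 [0.277 0.475] [0.335 0.552]
pink 0.13 [0.3   0.475] [0.325 0.5  ]
pink 0.16 [0.323 0.475] [0.314 0.447]
big 0.1 [0.281 0.283] [0.346 0.366]
big 0.13 [0.304 0.288] [0.335 0.32 ]
big 0.16 [0.327 0.294] [0.323 0.274]
purple 0.1 [0.36  0.137] [0.373 0.149]
purple 0.13 [0.381 0.147] [0.361 0.111]
purple 0.16 [0.401 0.158] [0.349 0.072]
[-7.77, -6.42, -0.1, 0.08, 0.06, -1.02]
```

Call:
{"fn": "send_rows", "kwargs": {"fingers": 1, "plan": [[[-7.8, -6.4, 0, 0, 0, -1], [-7.8, -6.4, 0, 0, 0, -1], [-7.8, -6.4, 0, 0, 0, -1], [-7.8, -6.4, 0, 0, 0, 1], [-7.8, -6.4, 0, 0, 0, 1], [-7.8, -6.4, 4, 0, 0, 1], [-7.8, -6.4, 8, 0, 0, 1], [-7.8, -6.4, 12, 0, 0, 1]]]}}

```text
clock: 2.03
tool_pos: [0.4996, 0.3835, 0.1795]
orientation: [-179.9, -0.0, -8.9]
force: [1.3, 0.7, -0.6]
opening: 0.0876
gripper_force: 0.0
```

```bash
python3 - <<'E'
from h import *
from plant import ctrl
o=ctrl.get_obs(); print(o["tool_pos"],o["orientation"],row([.502,.3815,.071],-7.2))
E
```

```text
[0.4996254  0.3835475  0.17949626] [-1.79874648e+02 -4.90035496e-02 -8.93389030e+00] [0.26, 0.19, 10.85, -0.12, -0.05, -1.73]
```

Call:
{"fn": "send_rows", "kwargs": {"fingers": 1, "plan": [[[0.2, 0.2, 2, 0, 0, -1.7], [0.2, 0.2, 4, 0, 0, -1.7], [0.2, 0.2, 6.5, 0, 0, -1.7], [0.2, 0.2, 9, 0, 0, -1.7], [0.2, 0.2, 10.8, 0, 0, -1.7], [0.2, 0.2, 10.8, 0, 0, -1.7]]]}}

```text
clock: 2.53
tool_pos: [0.4994, 0.3788, 0.0678]
orientation: [179.7, 0.2, -7.3]
force: [-0.1, 0.1, -0.5]
opening: 0.0876
gripper_force: 0.0
```

Call:
{"fn": "send_rows", "kwargs": {"fingers": 0, "plan": [[[0, 0, 0, 0, 0, 0], [0, 0, 0, 0, 0, 0], [0, 0, 0, 0, 0, 0], [0, 0, 0, 0, 0, 0], [0, 0, 0, 0, 0, 0], [0, 0, 0, 0, 0, 0]]]}}

```text
clock: 3.03
tool_pos: [0.502, 0.3817, 0.0734]
orientation: [-179.9, -0.1, -7.3]
force: [-2.0, -0.0, 5.8]
opening: 0.062
gripper_force: 30.0
```

Call:
{"fn": "send_rows", "kwargs": {"plan": [[[0, 0, -1, 0, 0, 0], [0, 0, -3, 0, 0, 0], [0, 0, -6, 0, 0, 0], [0, 0, -9, 0, 0, 0], [0, 0, -12, 0, 0, 0], [0, 0, -15, 0, 0, 0], [0, 0, -15.5, 0, 0, 0], [0, 0, -15.5, 0, 0, 0]]]}}

```text
clock: 3.7
tool_pos: [0.5021, 0.3818, 0.2303]
orientation: [-179.8, -0.1, -7.3]
force: [-0.1, -0.1, -2.6]
opening: 0.0619
gripper_force: 30.0
```

```bash
python3 - <<'E'
from h import *
from plant import ctrl
for i in range(4):
    im=snap("scene","s1"); o=ctrl.get_obs(); print(o["tool_pos"].round(4),o["force"],o["opening"])
print(row([.551,-.055,.225],0))
E
```

```text
[0.5012 0.3811 0.2278] [-0.8577219  -0.68835231 -2.73157713] 0.06219279947407805
[0.5007 0.3806 0.2263] [ 0.87893386  0.4392953  -2.01540503] 0.06201299158903736
[0.5006 0.3803 0.2255] [ 0.98667551 -0.63547577 -2.25602509] 0.062282690139259064
[0.5006 0.3803 0.2252] [ 0.40035869  0.0929197  -3.1638496 ] 0.06260059665981925
[10.54, 42.53, 0.1, 0.14, 0.13, -7.31]
```

Call:
{"fn": "send_rows", "kwargs": {"plan": [[[1, 3, 0, 0, 0, -1], [2, 6, 0, 0, 0, -2], [3, 10, 0, 0, 0, -3], [4, 14, 0, 0, 0, -4], [5, 18, 0, 0, 0, -5], [6, 22, 0, 0, 0, -6], [6.9, 26, 0, 0, 0, -7.3], [7.7, 29, 0, 0, 0, -7.3]]]}}

```text
clock: 4.57
tool_pos: [0.5398, 0.0805, 0.2257]
orientation: [179.9, 0.1, 0.0]
force: [0.8, 0.2, -1.2]
opening: 0.0619
gripper_force: 30.0
```

```bash
python3 - <<'E'
from h import *
snap("scene","s1");snap("scene","s1");snap("scene","s1")
from plant import ctrl
o=ctrl.get_obs(); print(o["tool_pos"],o["orientation"]);print(row([.551,-.055,.08],0))
E
```

```text
[0.54032763 0.08109489 0.22574932] [ 1.79937760e+02  1.33105972e-01 -2.10436410e-01]
[1.15, 13.59, 14.59, 0.06, 0.13, -0.21]
```

Call:
{"fn": "send_rows", "kwargs": {"plan": [[[0.3, 3.5, 0, 0, 0, 0], [0.6, 7, 0, 0, 0, 0], [0.9, 10.5, 2, 0, 0, 0], [1.1, 13, 5, 0, 0, 0], [1.1, 13.6, 8.5, 0, 0, 0], [1.1, 13.6, 12, 0, 0, 0], [1.1, 13.6, 14.6, 0, 0, 0], [1.1, 13.6, 14.6, 0, 0, 0]]]}}

```text
clock: 5.38
tool_pos: [0.5473, -0.0526, 0.0746]
orientation: [179.9, 0.6, -0.1]
force: [-1.4, 1.0, -2.6]
opening: 0.0619
gripper_force: 30.0
```

Call:
{"fn": "send_rows", "kwargs": {"plan": [[[0, 0, 0.2, 0, 0, 0], [0, 0, 0.5, 0, 0, 0], [0, 0, 0.8, 0, 0, 0], [0, 0, 1.1, 0, 0, 0], [0, 0, 1.4, 0, 0, 0], [0, 0, 1.5, 0, 0, 0], [0, 0, 1.6, 0, 0, 0], [0, 0, 1.6, 0, 0, 0]]]}}

```text
clock: 6.05
tool_pos: [0.552, -0.0524, 0.0652]
orientation: [-180.0, -0.0, -0.0]
force: [-0.0, -0.3, -2.1]
opening: 0.0621
gripper_force: 30.0
```

Call:
{"fn": "send_rows", "kwargs": {"plan": [[[0, 0, 0, 0, 0, 0], [0, 0, 0, 0, 0, 0]]]}}

```text
clock: 6.22
tool_pos: [0.5521, -0.0524, 0.0652]
orientation: [-180.0, -0.0, -0.0]
force: [-0.3, 0.1, -2.3]
opening: 0.0619
gripper_force: 30.0
```

Call:
{"fn": "send_rows", "kwargs": {"plan": [[[0, 0, 0.1, 0, 0, 0], [0, 0, 0.2, 0, 0, 0], [0, 0, 0.3, 0, 0, 0], [0, 0, 0.3, 0, 0, 0], [0, 0, 0.3, 0, 0, 0]]]}}

```text
clock: 6.63
tool_pos: [0.5522, -0.0524, 0.0624]
orientation: [180.0, -0.0, 0.0]
force: [-1.4, -0.2, 2.0]
opening: 0.0622
gripper_force: 30.0
```

Call:
{"fn": "send_rows", "kwargs": {"fingers": 1, "plan": [[[0, 0, 0, 0, 0, 0], [0, 0, 0, 0, 0, 0], [0, 0, 0, 0, 0, 0], [0, 0, 0, 0, 0, 0], [0, 0, 0, 0, 0, 0], [0, 0, 0, 0, 0, 0]]]}}

```text
clock: 7.13
tool_pos: [0.552, -0.0524, 0.062]
orientation: [180.0, 0.0, -0.0]
force: [-0.6, -0.1, 0.6]
opening: 0.0869
gripper_force: 0.0
```

Call:
{"fn": "send_rows", "kwargs": {"plan": [[[0, 0, -2, 0, 0, 0], [0, 0, -5, 0, 0, 0], [0, 0, -8, 0, 0, 0], [0, 0, -12, 0, 0, 0], [0, 0, -16, 0, 0, 0], [0, 0, -18, 0, 0, 0], [0, 0, -18, 0, 0, 0], [0, 0, -18, 0, 0, 0]]]}}

```text
clock: 7.8
tool_pos: [0.5526, -0.0522, 0.2436]
orientation: [-179.9, -0.2, -0.0]
force: [0.2, -0.2, -1.4]
opening: 0.0873
gripper_force: 0.0
```

```bash
python3 - <<'E'
from h import *
snap("wrist","w2");snap("wrist","w2");img,K,P=snap("wrist","w2")
c=max(blobs(mask(img,(0,0,140),(180,60,255)),800),key=len)
from plant import ctrl
o=ctrl.get_obs();print(o["tool_pos"],o["opening"],row([.488,.28,.24],-6.5))
E
```

```text
[ 0.55118343 -0.05243658  0.24077681] 0.08781233835804536 [-6.33, -33.24, 0.09, 0.02, 0.12, 6.49]
```

View pics/w2.png

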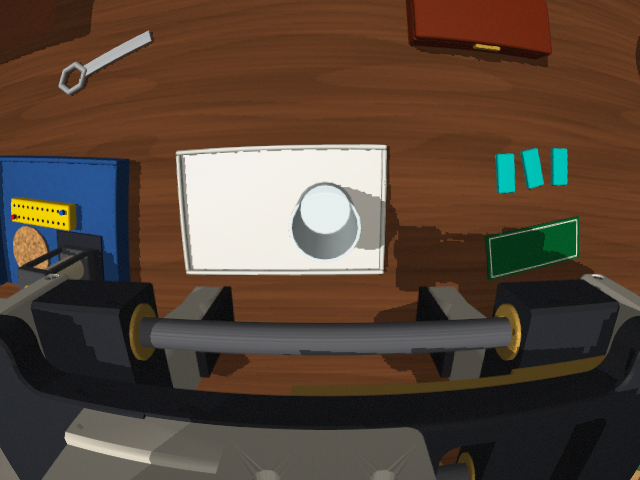

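The glass stands upright on the tray at (325,212). The felt is at (533,248), the dominoes at (500–560,170) and the free cork at (30,245). Measuring those and moving on to the lantern.

```bash
python3 - <<'E'
from h import *
img,K,P=load("w2")
c=blobs(mask(img,(40,60,20),(88,255,255),(480,205,590,285)),300)[0]; print("felt",rectw(c,K,P,.003))
c=blobs(mask(img,(0,0,100),(180,70,255),(170,140,392,278)),3000)[0]; print("tray",rectw(c,K,P,.014))
c=blobs(mask(img,(5,90,90),(20,255,255),(5,220,50,282)),100)[0]; print("cork",[castw(q,K,P,.016)[0,:2].round(4) for q in (c[c[:,0].argmin()],c[c[:,0].argmax()],c[c[:,1].argmin()])])
E
```

```text
felt (array([ 506.3, -330.5]), array([ 61.3, 151.4]), 11.7)
tray (array([ 5.507e+02, -2.000e-01]), array([150. , 240.1]), 0.5)
cork [array([0.5188, 0.4164]), array([0.5022, 0.3421]), array([0.5411, 0.3836])]
```

Call:
{"fn": "send_rows", "kwargs": {"plan": [[[-0.6, -3.5, 0, 0, 0, 0.7], [-1.3, -7, 0, 0, 0, 1.4], [-2, -11, 0, 0, 0, 2.1], [-2.7, -15, 0, 0, 0, 3], [-3.5, -19, 0, 0, 0, 4], [-4.2, -23, 0, 0, 0, 5], [-5, -27, 0, 0, 0, 6], [-5.7, -30, 0, 0, 0, 6.5]]]}}

```text
clock: 8.62
tool_pos: [0.4938, 0.2499, 0.2406]
orientation: [179.9, 0.1, -6.5]
force: [0.4, -0.3, 0.5]
opening: 0.0878
gripper_force: 0.0
```

Call:
{"fn": "send_rows", "kwargs": {"plan": [[[0, 0, 0, 0, 0, 0], [0, 0, 0, 0, 0, 0]]]}}

```text
clock: 8.78
tool_pos: [0.494, 0.2488, 0.2404]
orientation: [179.9, 0.1, -6.3]
force: [-0.1, -1.0, -0.6]
opening: 0.0875
gripper_force: 0.0
```

```bash
python3 - <<'E'
from h import *
from plant import ctrl
snap("scene","s1")
o=ctrl.get_obs();print(o["tool_pos"],o["opening"],row([.488,.28,.24],-6.5))
E
```

```text
[0.49428933 0.24775902 0.24063749] 0.08757884620315091 [-0.98, -3.13, 0.06, 0.12, 0.1, 0.09]
```

Call:
{"fn": "send_rows", "kwargs": {"fingers": 1, "plan": [[[-0.6, -3.1, 0, 0, 0, 0], [-0.6, -3.1, 3, 0, 0, 0], [-0.6, -3.1, 6, 0, 0, 0], [-0.6, -3.1, 9, 0, 0, 0], [-0.6, -3.1, 12, 0, 0, 0], [-0.6, -3.1, 15, 0, 0, 0], [-0.6, -3.1, 16.8, 0, 0, 0], [-0.6, -3.1, 16.8, 0, 0, 0]]]}}

```text
clock: 9.5
tool_pos: [0.4904, 0.2753, 0.0695]
orientation: [179.6, 0.3, -6.6]
force: [-1.0, -1.3, -0.2]
opening: 0.0877
gripper_force: 0.0
```

Call:
{"fn": "send_rows", "kwargs": {"plan": [[[0, 0, 0, 0, 0, 0], [0, 0, 0, 0, 0, 0]]]}}

```text
clock: 9.67
tool_pos: [0.4936, 0.2789, 0.0753]
orientation: [-180.0, -0.1, -6.5]
force: [0.3, 0.4, -0.1]
opening: 0.0879
gripper_force: 0.0
```

Call:
{"fn": "send_rows", "kwargs": {"fingers": 0, "plan": [[[0, 0, 0, 0, 0, 0], [0, 0, 0, 0, 0, 0], [0, 0, 0, 0, 0, 0], [0, 0, 0, 0, 0, 0], [0, 0, 0, 0, 0, 0], [0, 0, 0, 0, 0, 0], [0, 0, 0, 0, 0, 0]]]}}

```text
clock: 10.25
tool_pos: [0.4926, 0.2791, 0.0742]
orientation: [-180.0, -0.0, -6.5]
force: [-0.4, -0.5, 1.3]
opening: 0.0497
gripper_force: 30.0
```

Call:
{"fn": "send_rows", "kwargs": {"plan": [[[0, 0, -0.5, 0, 0, 0], [0, 0, -1.5, 0, 0, 0], [0, 0, -3, 0, 0, 0], [0, 0, -6, 0, 0, 0], [0, 0, -9, 0, 0, 0], [0, 0, -12, 0, 0, 0], [0, 0, -12, 0, 0, 0], [0, 0, -12, 0, 0, 0]]]}}

```text
clock: 10.92
tool_pos: [0.4932, 0.2799, 0.1967]
orientation: [-179.8, -0.1, -6.5]
force: [-0.8, -0.5, -2.7]
opening: 0.05
gripper_force: 30.0
```

```bash
python3 - <<'E'
from h import *
from plant import ctrl
snap("wrist","w3");snap("wrist","w3");i,K,P=snap("wrist","w3")
c=blobs(mask(i,(22,120,120),(35,255,255)),300)[0]; print(rectw(c,K,P,.030))
o=ctrl.get_obs();print(o["tool_pos"],o["force"],o["opening"],row([.554,.058,.2],0))
E
```

```text
(array([560.5, 335.4]), array([ 33.3, 118.5]), -8.1)
[0.49175281 0.27849816 0.19307767] [-0.30768589 -0.99391606 -3.49689635] 0.0499497197061769 [8.69, 21.2, -0.68, 0.07, 0.09, -6.52]
```

Call:
{"fn": "send_rows", "kwargs": {"plan": [[[1.2, 3, 0, 0, 0, -1], [2.6, 6.5, 0, 0, 0, -2], [4, 10, 0, 0, 0, -3], [5.4, 13.5, 0, 0, 0, -4], [6.8, 17, 0, 0, 0, -5], [8.2, 20, 0, 0, 0, -6], [8.7, 21.2, 1, 0, 0, -6.5], [8.7, 21.2, 4, 0, 0, -6.5]]]}}

```text
clock: 11.73
tool_pos: [0.5578, 0.0561, 0.1563]
orientation: [-180.0, -0.3, -0.1]
force: [1.6, 1.0, -1.9]
opening: 0.0498
gripper_force: 30.0
```

Call:
{"fn": "send_rows", "kwargs": {"plan": [[[0, 0, 2, 0, 0, 0], [0, 0, 4, 0, 0, 0], [0, 0, 6, 0, 0, 0], [0, 0, 7.5, 0, 0, 0], [0, 0, 8, 0, 0, 0], [0, 0, 8, 0, 0, 0], [0, 0, 8, 0, 0, 0]]]}}

```text
clock: 12.32
tool_pos: [0.555, 0.0585, 0.0739]
orientation: [180.0, 0.0, 0.0]
force: [0.1, -0.3, -3.1]
opening: 0.0495
gripper_force: 30.0
```

Call:
{"fn": "send_rows", "kwargs": {"plan": [[[0, 0, 0.3, 0, 0, 0], [0, 0, 0.6, 0, 0, 0], [0, 0, 0.8, 0, 0, 0], [0, 0, 0.9, 0, 0, 0], [0, 0, 0.9, 0, 0, 0], [0, 0, 0.9, 0, 0, 0]]]}}

```text
clock: 12.82
tool_pos: [0.555, 0.0586, 0.0652]
orientation: [-180.0, -0.0, -0.0]
force: [-0.4, -0.2, -2.6]
opening: 0.05
gripper_force: 30.0
```

Call:
{"fn": "send_rows", "kwargs": {"plan": [[[0, 0, 0.1, 0, 0, 0], [0, 0, 0.2, 0, 0, 0], [0, 0, 0.2, 0, 0, 0], [0, 0, 0.2, 0, 0, 0]]]}}

```text
clock: 13.15
tool_pos: [0.5552, 0.0587, 0.0632]
orientation: [-180.0, -0.0, 0.0]
force: [-0.3, -0.1, -1.3]
opening: 0.0497
gripper_force: 30.0
```

Call:
{"fn": "send_rows", "kwargs": {"plan": [[[0, 0, 0.1, 0, 0, 0], [0, 0, 0.1, 0, 0, 0], [0, 0, 0.1, 0, 0, 0]]]}}

```text
clock: 13.4
tool_pos: [0.5554, 0.0586, 0.0632]
orientation: [-180.0, -0.1, 0.0]
force: [-2.7, -0.8, 6.8]
opening: 0.05
gripper_force: 30.0
```

In contact; release, rise, then go over the counter with a turn of -90°.

Call:
{"fn": "send_rows", "kwargs": {"fingers": 1, "plan": [[[0, 0, 0, 0, 0, 0], [0, 0, 0, 0, 0, 0], [0, 0, 0, 0, 0, 0], [0, 0, 0, 0, 0, 0], [0, 0, 0, 0, 0, 0], [0, 0, 0, 0, 0, 0], [0, 0, 0, 0, 0, 0]]]}}

```text
clock: 13.98
tool_pos: [0.555, 0.0586, 0.062]
orientation: [180.0, 0.0, -0.0]
force: [-0.5, 0.1, 0.4]
opening: 0.0865
gripper_force: 0.0
```

Call:
{"fn": "send_rows", "kwargs": {"plan": [[[0, 0, -2, 0, 0, 0], [0, 0, -5, 0, 0, 0], [0, 0, -8, 0, 0, 0], [0, 0, -12, 0, 0, 0], [0, 0, -16, 0, 0, 0], [0, 0, -18, 0, 0, 0], [0, 0, -18, 0, 0, 0], [0, 0, -18, 0, 0, 0]]]}}

```text
clock: 14.65
tool_pos: [0.5555, 0.0589, 0.2435]
orientation: [-179.9, -0.2, -0.0]
force: [-0.0, -0.5, -0.7]
opening: 0.0875
gripper_force: 0.0
```

```bash
python3 - <<'E'
from h import *
from plant import ctrl
snap("wrist","w4");snap("wrist","w4");i,K,P=snap("wrist","w4")
o=ctrl.get_obs();print(o["tool_pos"],row([.561,.335,.24],0))
E
```

```text
[0.55420149 0.05841078 0.24073768] [0.67, -27.66, 0.06, 0.03, 0.12, -0.01]
```

View pics/w4.png

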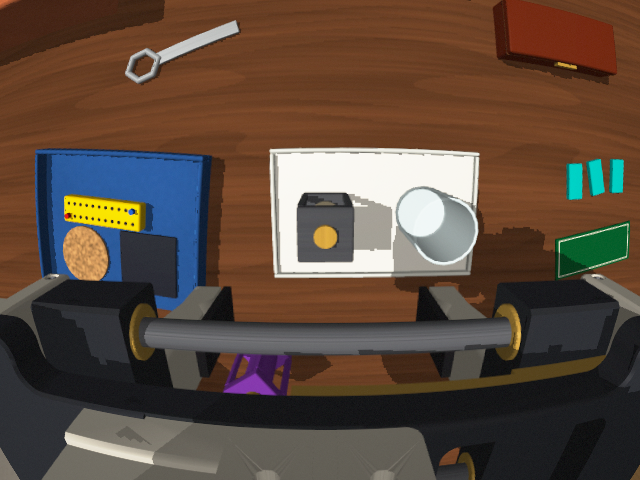

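Both stand upright on the tray, the lantern at (325,228) and the glass at (437,225); the cork at (86,253) and the slate at (149,263) are free. Next the counter.

Call:
{"fn": "send_rows", "kwargs": {"plan": [[[0, -3, 0, 0, 0, 6], [0, -6.5, 0, 0, 0, 13], [0, -10, 0, 0, 0, 20], [0, -13.5, 0, 0, 0, 27], [0, -17, 0, 0, 0, 34], [0.3, -20.5, 0, 0, 0, 41], [0.5, -24, 0, 0, 0, 48], [0.7, -27.7, 0, 0, 0, 55]]]}}

```text
clock: 15.47
tool_pos: [0.5614, 0.3368, 0.2404]
orientation: [179.9, -0.0, -55.4]
force: [0.6, -0.2, 0.8]
opening: 0.0874
gripper_force: 0.0
```

Call:
{"fn": "send_rows", "kwargs": {"fingers": 0.65, "plan": [[[0, 0, 0, 0, 0, 7], [0, 0, 0, 0, 0, 14], [0, 0, 0, 0, 0, 21], [0, 0, 0, 0, 0, 28], [0, 0, 0, 0, 0, 35], [0, 0, 0, 0, 0, 42], [0, 0, 0, 0, 0, 43.3], [0, 0, 0, 0, 0, 43.3]]]}}

```text
clock: 16.13
tool_pos: [0.5616, 0.3353, 0.2407]
orientation: [179.9, -0.1, -98.2]
force: [-0.2, -0.8, -0.6]
opening: 0.0569
gripper_force: 0.0
```

```bash
python3 - <<'E'
from h import *
from plant import ctrl
snap("wrist","w5");snap("wrist","w5");i,K,P=snap("wrist","w5")
c=blobs(mask(i,(22,120,120),(35,255,255)),300)[0]; print(rectw(c,K,P,.030))
o=ctrl.get_obs();print(o["tool_pos"],o["orientation"],o["opening"],row([.561,.335,.06],-98.2))
E
```

```text
(array([560.3, 335.7]), array([ 33.1, 118. ]), -8.3)
[0.56186884 0.33548069 0.24146311] [ 1.79967364e+02 -4.53830204e-02 -9.81275980e+01] 0.05680301455208249 [0.05, 0.07, 18.15, 0.03, -0.05, 0.07]
```

Call:
{"fn": "send_rows", "kwargs": {"plan": [[[0, 0.1, 4, 0, 0, 0], [0, 0.1, 8, 0, 0, 0], [0, 0.1, 12, 0, 0, 0], [0, 0.1, 15, 0, 0, 0], [0, 0.1, 17, 0, 0, 0], [0, 0.1, 18.2, 0, 0, 0], [0, 0.1, 18.2, 0, 0, 0], [0, 0.1, 18.2, 0, 0, 0]]]}}

```text
clock: 16.95
tool_pos: [0.5613, 0.3359, 0.0604]
orientation: [-180.0, -0.0, -98.2]
force: [0.6, 0.3, 0.3]
opening: 0.0566
gripper_force: 0.0
```

Call:
{"fn": "send_rows", "kwargs": {"plan": [[[0, 0, 1, 0, 0, 0], [0, 0, 2, 0, 0, 0], [0, 0, 3, 0, 0, 0], [0, 0, 4, 0, 0, 0], [0, 0, 4.2, 0, 0, 0], [0, 0, 4.2, 0, 0, 0], [0, 0, 4.2, 0, 0, 0]]]}}

```text
clock: 17.53
tool_pos: [0.561, 0.3357, 0.0179]
orientation: [180.0, -0.0, -98.3]
force: [-0.2, -0.5, -0.3]
opening: 0.0568
gripper_force: 0.0
```

Call:
{"fn": "send_rows", "kwargs": {"fingers": 0, "plan": [[[0, 0, 0.1, 0, 0, 0], [0, 0, 0.1, 0, 0, 0], [0, 0, 0.1, 0, 0, 0], [0, 0, 0.1, 0, 0, 0], [0, 0, 0.1, 0, 0, 0], [0, 0, 0.1, 0, 0, 0]]]}}

```text
clock: 18.03
tool_pos: [0.561, 0.3358, 0.0172]
orientation: [-180.0, 0.0, -98.3]
force: [0.4, 0.4, 0.3]
opening: 0.0225
gripper_force: 0.0
```

Call:
{"fn": "send_rows", "kwargs": {"plan": [[[0, 0, -0.5, 0, 0, 0], [0, 0, -1.5, 0, 0, 0], [0, 0, -4, 0, 0, 0], [0, 0, -8, 0, 0, 0], [0, 0, -12, 0, 0, 0], [0, 0, -16, 0, 0, 0], [0, 0, -18, 0, 0, 0], [0, 0, -18, 0, 0, 0]]]}}

```text
clock: 18.7
tool_pos: [0.5636, 0.3374, 0.2052]
orientation: [-179.6, 0.5, -98.3]
force: [1.2, 0.3, 0.7]
opening: 0.0002
gripper_force: 0.0
```

```bash
python3 - <<'E'
from h import *
from plant import ctrl
snap("wrist","w6");snap("wrist","w6");i,K,P=snap("wrist","w6")
o=ctrl.get_obs();print(o["tool_pos"],o["orientation"],o["opening"])
c=blobs(mask(i,(22,120,120),(35,255,255)),300); print([rectw(q,K,P,o["tool_pos"][2]+.013) for q in c])
print(row([.5063,-.3305,.198],-78.3))
E
```

```text
[0.5606713  0.33558421 0.1976456 ] [-1.79997106e+02  4.59242431e-02 -9.83141698e+01] 0.00027440082843833416
[(array([555.3, 298.3]), array([16.3, 57.3]), -8.2)]
[66.69, -4.25, -0.09, -0.01, 0.04, -20.01]
```

View pics/w6.png

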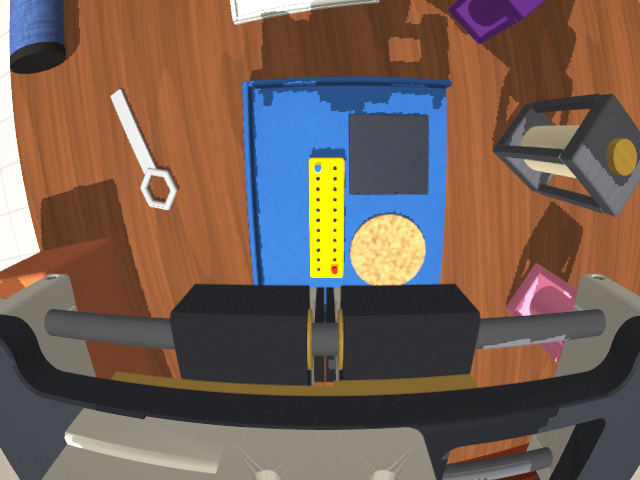

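```bash
python3 - <<'E'
from h import *
i,K,P=load("w6")
for q in blobs(mask(i,(22,120,120),(35,255,255)),300): print(rectw(q,K,P,.030))
E
```

```text
(array([560.1, 334.7]), array([ 33.5, 118.1]), -8.2)
```

```bash
python3 - <<'E'
from h import *
from plant import ctrl
o=ctrl.get_obs(); t=o["tool_pos"]
for n,m in(("scene","s2"),("side","d2")):
    i,K,P=snap(n,m)
    for z in (0,-.019,-.047-.019):
        q=P[:3,:3].T@(t-[0,0,z]-P[:3,3]); print(n,z,(K@q/q[2])[:2].round(0))
    if n=="scene": u,v=(K@(P[:3,:3].T@(t-P[:3,3])));0
    q=P[:3,:3].T@(t-P[:3,3]); c=(K@q/q[2])[:2].astype(int)
    cr=i[max(c[1]-70,0):c[1]+70,max(c[0]-80,0):c[0]+80].copy(); 
    a=cv2.resize(cr,None,fx=3,fy=3,interpolation=2)
    px=(c-[max(c[0]-80,0),max(c[1]-70,0)])*3
    cv2.circle(a,tuple(int(v) for v in px),5,(255,0,255),1)
    cv2.imwrite(f"pics/c_{m}.png",a[:,:,::-1]); 
a=cv2.imread("pics/c_s2.png");b=cv2.imread("pics/c_d2.png");h=min(a.shape[0],b.shape[0])
cv2.imwrite("pics/c2.png",cv2.resize(np.hstack([a[:h],b[:h]]),(800,int(800*h/(a.shape[1]+b.shape[1])))))
E
```

```text
scene 0 [430. 300.]
scene -0.019 [432. 295.]
scene -0.066 [436. 283.]Traceback (most recent call last):
  File "<stdin>", line 8, in <module>
ValueError: too many values to unpack (expected 2)
```

```bash
python3 - <<'E'
from h import *
from plant import ctrl
t=ctrl.get_obs()["tool_pos"]; L=[]
snap("side","d2")
for m in("s2","d2"):
    i,K,P=load(m)
    q=P[:3,:3].T@(t-P[:3,3]); c=(K@q/q[2])[:2].astype(int); print(m,c)
    a=cv2.resize(cv2.getRectSubPix(i,(130,130),(float(c[0]),float(c[1]))),(400,400),interpolation=2)
    cv2.circle(a,(200,200),5,(255,0,255),1); L.append(a)
cv2.imwrite("pics/c2.png",np.hstack(L)[:,:,::-1])
E
```

```text
s2 [429 300]
d2 [296 121]
```

View pics/c2.png

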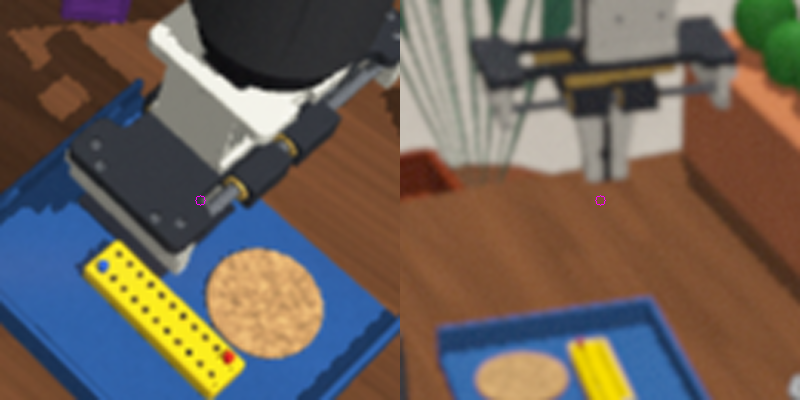

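In the side crop the fingertips at (604,182) are some 15 mm above the reported TCP (600,200), so the fingers closed just over the unmoved counter. I'll grip deeper, going down in steps and watching the force.

Call:
{"fn": "send_rows", "kwargs": {"fingers": 0.65, "plan": [[[0, 0, 0, 0, 0, 0], [0, 0, 2, 0, 0, 0], [0, 0, 5, 0, 0, 0], [0, 0, 8, 0, 0, 0], [0, 0, 11, 0, 0, 0], [0, 0, 14, 0, 0, 0], [0, 0, 14, 0, 0, 0], [0, 0, 14, 0, 0, 0]]]}}

```text
clock: 19.62
tool_pos: [0.5601, 0.3345, 0.0552]
orientation: [179.8, -0.2, -98.3]
force: [-0.9, 0.7, 0.8]
opening: 0.0485
gripper_force: 0.0
```

Call:
{"fn": "send_rows", "kwargs": {"plan": [[[0, 0, 1, 0, 0, 0], [0, 0, 2, 0, 0, 0], [0, 0, 3, 0, 0, 0], [0, 0, 4, 0, 0, 0], [0, 0, 4.3, 0, 0, 0], [0, 0, 4.6, 0, 0, 0], [0, 0, 4.6, 0, 0, 0], [0, 0, 4.6, 0, 0, 0]]]}}

```text
clock: 20.28
tool_pos: [0.5612, 0.3358, 0.0112]
orientation: [-180.0, 0.0, -98.3]
force: [-0.7, 0.2, 0.5]
opening: 0.0568
gripper_force: 0.0
```

Call:
{"fn": "send_rows", "kwargs": {"plan": [[[0, 0, 0.2, 0, 0, 0], [0, 0, 0.4, 0, 0, 0], [0, 0, 0.4, 0, 0, 0], [0, 0, 0.4, 0, 0, 0]]]}}

```text
clock: 20.62
tool_pos: [0.561, 0.3357, 0.0071]
orientation: [180.0, 0.0, -98.3]
force: [-0.6, -0.5, -0.5]
opening: 0.0571
gripper_force: 0.0
```

Call:
{"fn": "send_rows", "kwargs": {"plan": [[[0, 0, 0.2, 0, 0, 0], [0, 0, 0.4, 0, 0, 0], [0, 0, 0.6, 0, 0, 0], [0, 0, 0.6, 0, 0, 0], [0, 0, 0.6, 0, 0, 0]]]}}

```text
clock: 21.03
tool_pos: [0.5609, 0.3356, 0.0008]
orientation: [180.0, -0.0, -98.3]
force: [-0.6, 0.7, 0.2]
opening: 0.0568
gripper_force: 0.0
```

Call:
{"fn": "send_rows", "kwargs": {"plan": [[[0, 0, 0.1, 0, 0, 0], [0, 0, 0.2, 0, 0, 0], [0, 0, 0.2, 0, 0, 0], [0, 0, 0.2, 0, 0, 0]]]}}

```text
clock: 21.37
tool_pos: [0.561, 0.3357, -0.001]
orientation: [180.0, -0.0, -98.3]
force: [-0.3, -0.6, -0.5]
opening: 0.0571
gripper_force: 0.0
```

Now close.

Call:
{"fn": "send_rows", "kwargs": {"fingers": 0, "plan": [[[0, 0, 0, 0, 0, 0], [0, 0, 0, 0, 0, 0], [0, 0, 0, 0, 0, 0], [0, 0, 0, 0, 0, 0], [0, 0, 0, 0, 0, 0], [0, 0, 0, 0, 0, 0]]]}}

```text
clock: 21.87
tool_pos: [0.561, 0.3357, -0.0009]
orientation: [180.0, 0.0, -98.3]
force: [-0.2, -0.7, 0.2]
opening: 0.0336
gripper_force: 30.0
```

Call:
{"fn": "send_rows", "kwargs": {"plan": [[[0, 0, -0.3, 0, 0, 0], [0, 0, -0.8, 0, 0, 0], [0, 0, -1.5, 0, 0, 0], [0, 0, -3, 0, 0, 0], [0, 0, -4.5, 0, 0, 0], [0, 0, -6, 0, 0, 0], [0, 0, -6, 0, 0, 0], [0, 0, -6, 0, 0, 0]]]}}

```text
clock: 22.53
tool_pos: [0.5616, 0.3364, 0.0606]
orientation: [-179.9, 0.1, -98.3]
force: [0.2, -0.6, -1.3]
opening: 0.0336
gripper_force: 30.0
```

```bash
python3 - <<'E'
from h import *
from plant import ctrl
i,K,P=snap("wrist","w7"); j,_,_=snap("side","d7"); o=ctrl.get_obs();print(o["tool_pos"],o["orientation"],o["opening"])
a=cv2.resize(j[80:240,220:360],(525,600),interpolation=2)
cv2.imwrite("pics/c7.png",a[:,:,::-1])
for z in(.08,.09,.1):
    print(z,[rectw(q,K,P,z) for q in blobs(mask(i,(22,120,120),(35,255,255)),300)])
print(row([.5063,-.3305,.21],-78.3))
E
```

```text
[0.56063623 0.33551861 0.05877419] [ 1.79974454e+02 -8.92453093e-03 -9.83166288e+01] 0.03373813395615083
0.08 [(array([558.3, 312.5]), array([36.1, 71.5]), -8.4), (array([567.6, 376.8]), array([20.3, 35.7]), 81.9)]
0.09 [(array([557.9, 309.5]), array([33.9, 67.1]), -8.4), (array([566.6, 369.9]), array([19.1, 33.5]), 81.9)]
0.1 [(array([557.4, 306.6]), array([31.7, 62.7]), -8.4), (array([565.6, 363. ]), array([17.8, 31.3]), 81.9)]
[66.69, -4.25, -15.11, 0.03, -0.0, -20.02]
```

View pics/c7.png

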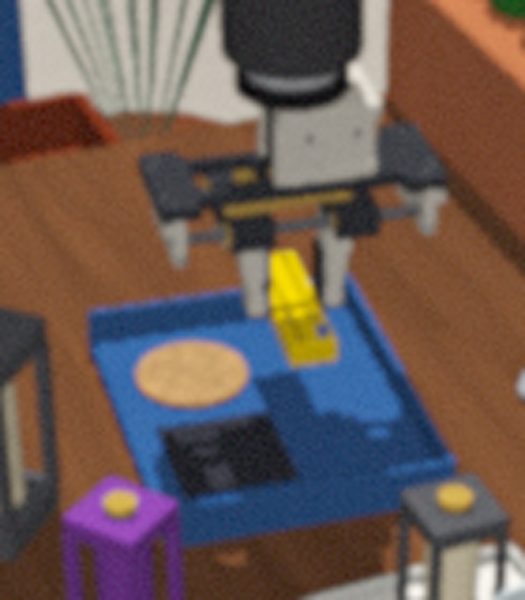

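The counter is held level. I raise it above the tray contents and carry it to the felt.

Call:
{"fn": "send_rows", "kwargs": {"plan": [[[0, 0, -3, 0, 0, 0], [0, 0, -7, 0, 0, 0], [0, 0, -11, 0, 0, 0], [1, 0, -14, 0, 0, 0], [4, -0.3, -15, 0, 0, -1], [8, -0.5, -15, 0, 0, -2], [12, -0.8, -15, 0, 0, -3], [16, -1, -15, 0, 0, -4]]]}}

```text
clock: 23.3
tool_pos: [0.5469, 0.1745, 0.2083]
orientation: [179.9, -0.0, -94.2]
force: [0.3, -0.2, -0.3]
opening: 0.0339
gripper_force: 30.0
```

Call:
{"fn": "send_rows", "kwargs": {"plan": [[[4, -0.5, 0, 0, 0, 0], [8, -1, 0, 0, 0, 0], [12, -1.5, 0, 0, 0, 0], [16, -2, 0, 0, 0, 0], [20, -2.5, 0, 0, 0, 0], [24, -3, 0, 0, 0, 0], [28, -3.5, 0, 0, 0, 0], [32, -4, 0, 0, 0, 0]]]}}

```text
clock: 23.97
tool_pos: [0.5629, -0.148, 0.2082]
orientation: [179.9, -0.0, -94.3]
force: [1.3, 1.1, -0.1]
opening: 0.0334
gripper_force: 30.0
```

```bash
python3 - <<'E'
from h import *
from plant import ctrl
snap("wrist","w8");i,K,P=snap("wrist","w8"); o=ctrl.get_obs();print(o["tool_pos"],o["orientation"],o["opening"])
print(row([.5063,-.3305,.15],-78.3))
E
```

```text
[ 0.56262595 -0.15096575  0.2076454 ] [ 1.79851077e+02 -5.39351609e-02 -9.45923876e+01] 0.03349762202326699
[18.34, 4.16, 5.79, 0.16, -0.03, -16.29]
```

Call:
{"fn": "send_rows", "kwargs": {"plan": [[[3.5, 0.8, 0, 0, 0, -3], [7, 1.6, 0, 0, 0, -6], [10.5, 2.4, 1, 0, 0, -9], [14, 3.2, 3, 0, 0, -12], [17, 3.9, 5, 0, 0, -15], [18.3, 4.2, 5.8, 0, 0, -16.1], [18.3, 4.2, 5.8, 0, 0, -16.1], [18.3, 4.2, 5.8, 0, 0, -16.1]]]}}

```text
clock: 24.73
tool_pos: [0.507, -0.3257, 0.1496]
orientation: [179.9, 0.1, -78.3]
force: [0.1, 0.2, -0.2]
opening: 0.0335
gripper_force: 30.0
```

```bash
python3 - <<'E'
from h import *
from plant import ctrl
snap("wrist","w9");i,K,P=snap("wrist","w9"); o=ctrl.get_obs();print(o["tool_pos"],o["orientation"],o["opening"])
c=blobs(mask(i,(40,60,20),(88,255,255)),300); print([rectw(q,K,P,.003) for q in c[:3]])
print(row([.5063,-.3305,.02],-78.3))
a=i[100:400,150:500]; cv2.imwrite("pics/c9.png",cv2.resize(a,None,fx=1.6,fy=1.6)[:,:,::-1])
E
```

```text
[ 0.50851298 -0.32492407  0.15118389] [-1.79997149e+02 -4.27892303e-03 -7.82044446e+01] 0.033248792190461944
[(array([ 517. , -385.2]), array([25.9, 49.6]), -78.1), (array([ 517.6, -387.8]), array([33.9, 59.7]), -78.7)]
[0.5, 0.33, 13.12, -0.0, -0.0, 0.1]
```

View pics/c9.png

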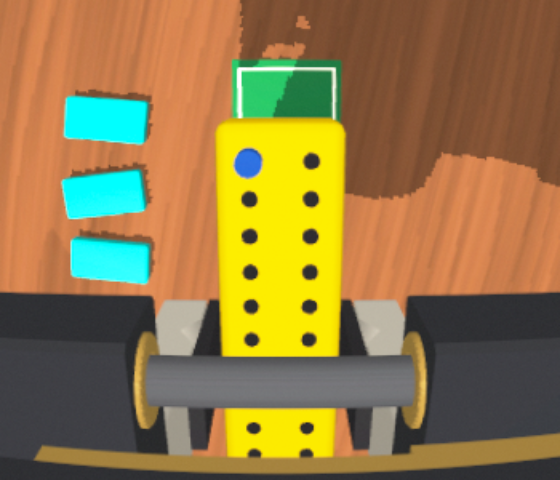

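Call:
{"fn": "send_rows", "kwargs": {"plan": [[[0.5, 0.3, 2, 0, 0, 0], [0.5, 0.3, 5, 0, 0, 0], [0.5, 0.3, 8, 0, 0, 0], [0.5, 0.3, 11, 0, 0, 0], [0.5, 0.3, 13, 0, 0, 0], [0.5, 0.3, 14.5, 0, 0, 0], [0.5, 0.3, 14.5, 0, 0, 0], [0.5, 0.3, 14.5, 0, 0, 0]]]}}

```text
clock: 25.5
tool_pos: [0.5068, -0.3301, 0.0063]
orientation: [180.0, 0.0, -78.1]
force: [0.8, 1.1, -0.3]
opening: 0.0336
gripper_force: 30.0
```

```bash
python3 - <<'E'
from h import *
from plant import ctrl
snap("wrist","w10");i,K,P=snap("wrist","w10"); o=ctrl.get_obs();print(o["tool_pos"],o["orientation"],o["opening"],o["force"])
print(row([.506,-.331,-.0075],-78.3))
E
```

```text
[ 0.50771648 -0.33083236  0.00771331] [-1.79883533e+02 -8.13177412e-02 -7.81320527e+01] 0.03369416171888049 [ 1.04946873  0.50573415 -0.641023  ]
[-0.02, 0.17, 1.52, -0.12, -0.08, 0.17]
```

Call:
{"fn": "send_rows", "kwargs": {"plan": [[[0, 0.1, 0.4, 0, 0, 0], [0, 0.1, 0.8, 0, 0, 0], [0, 0.1, 1.2, 0, 0, 0], [0, 0.1, 1.5, 0, 0, 0], [0, 0.1, 1.5, 0, 0, 0], [0, 0.1, 1.5, 0, 0, 0]]]}}

```text
clock: 26.1
tool_pos: [0.5049, -0.3312, -0.0092]
orientation: [180.0, 0.0, -78.2]
force: [0.2, -0.2, 0.1]
opening: 0.0335
gripper_force: 30.0
```

Call:
{"fn": "send_rows", "kwargs": {"plan": [[[0, 0, 0.1, 0, 0, 0], [0, 0, 0.2, 0, 0, 0], [0, 0, 0.2, 0, 0, 0], [0, 0, 0.2, 0, 0, 0]]]}}

```text
clock: 26.43
tool_pos: [0.5054, -0.3313, -0.01]
orientation: [-180.0, -0.0, -78.2]
force: [-1.7, 2.0, 7.4]
opening: 0.0336
gripper_force: 30.0
```

Contact. I release with a modest opening and rise.

Call:
{"fn": "send_rows", "kwargs": {"fingers": 0.65, "plan": [[[0, 0, 0, 0, 0, 0], [0, 0, 0, 0, 0, 0], [0, 0, 0, 0, 0, 0], [0, 0, 0, 0, 0, 0], [0, 0, 0, 0, 0, 0]]]}}

```text
clock: 26.85
tool_pos: [0.5051, -0.3312, -0.0111]
orientation: [180.0, 0.0, -78.2]
force: [-0.6, 0.7, 0.3]
opening: 0.0561
gripper_force: 0.0
```

Call:
{"fn": "send_rows", "kwargs": {"plan": [[[0, 0, -1, 0, 0, 0], [0, 0, -3, 0, 0, 0], [0, 0, -6, 0, 0, 0], [0, 0, -10, 0, 0, 0], [-2, 0, -14, 0, 0, 0], [-5, 0, -18, 0, 0, 0], [-8, 0, -22, 0, 0, 0], [-10, 0, -24, 0, 0, 0]]]}}

```text
clock: 27.52
tool_pos: [0.485, -0.2368, 0.2272]
orientation: [-179.9, -0.0, -78.2]
force: [1.2, -0.3, -0.6]
opening: 0.057
gripper_force: 0.0
```

```bash
python3 - <<'E'
from h import *
from plant import ctrl
snap("wrist","w11");i,K,P=snap("wrist","w11"); o=ctrl.get_obs();print(o["tool_pos"],o["orientation"],o["opening"])
c=blobs(mask(i,(40,60,20),(88,255,255)),300); p=np.vstack([q for q in c if cv2.contourArea(q)>200])
m=mask(i,(40,60,20),(78,255,255)); 
print([rectw(q,K,P,.003) for q in blobs(m,200)],[rectw(q,K,P,.021) for q in blobs(mask(i,(22,120,120),(35,255,255)),300)])
print(row([.551,-.0525,.24],0))
E
```

```text
[ 0.48765371 -0.23585119  0.23177261] [-179.42107996   -0.25227669  -78.04818609] 0.057081191023507345
[(array([ 506.2, -330.8]), array([ 60.3, 149.4]), 12.0), (array([ 164.7, -590.5]), array([40.9, 63. ]), 51.3)] [(array([ 506.2, -330.9]), array([ 34. , 117.5]), 12.0)]
[-16.62, -10.0, -0.79, -0.31, -0.61, -78.05]
```

View pics/w11.png

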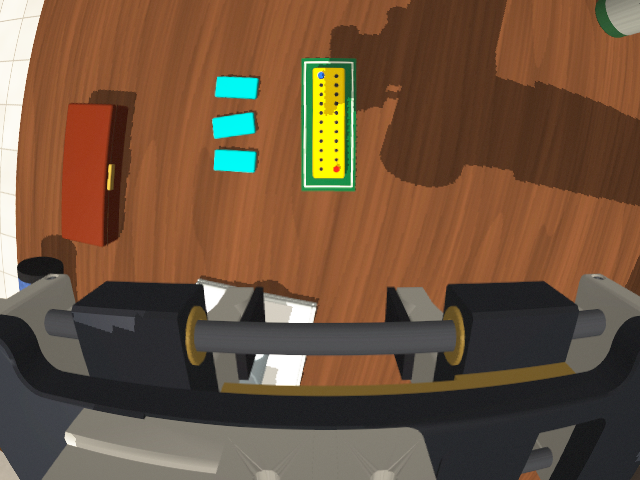

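Counter at (506.2, −330.9) mm on the felt at (506.2, −330.8), both turned 12°; in the picture it lies right side up, centred at (328,123), dominoes untouched. Now the glass.

Call:
{"fn": "send_rows", "kwargs": {"fingers": 1, "plan": [[[-2, -1.2, -0.8, 0, 0, -7], [-4, -2.4, -0.8, 0, 0, -14], [-6, -3.6, -0.8, 0, 0, -21], [-8, -4.8, -0.8, 0, 0, -28], [-10, -6, -0.8, 0, 0, -35], [-12, -7.2, -0.8, 0, 0, -42], [-14, -8.5, -0.8, 0, 0, -49], [-16.6, -10, -0.8, 0, 0, -56]]]}}

```text
clock: 28.28
tool_pos: [0.5494, -0.0539, 0.2331]
orientation: [-180.0, -0.0, -21.9]
force: [1.2, -0.4, -0.3]
opening: 0.087
gripper_force: 0.0
```

Call:
{"fn": "send_rows", "kwargs": {"plan": [[[0, 0, 0, 0, 0, -7], [0, 0, 0, 0, 0, -14], [0, 0, 0, 0, 0, -21], [0, 0, 0, 0, 0, -22], [0, 0, 0, 0, 0, -22]]]}}

```text
clock: 28.7
tool_pos: [0.5494, -0.0544, 0.2328]
orientation: [-180.0, -0.0, -0.3]
force: [-0.3, -0.7, 0.5]
opening: 0.0876
gripper_force: 0.0
```

```bash
python3 - <<'E'
from h import *
from plant import ctrl
snap("wrist","w12");i,K,P=snap("wrist","w12"); o=ctrl.get_obs();print(o["tool_pos"],o["orientation"],o["opening"])
print(row([.552,-.0525,.0625],0))
E
```

```text
[ 0.54940022 -0.05457246  0.23267721] [ 1.79999043e+02 -9.80894668e-03 -4.24063332e-01] 0.08779249795996909
[0.26, -0.21, 17.02, 0.0, -0.01, -0.42]
```

Call:
{"fn": "send_rows", "kwargs": {"plan": [[[0.2, -0.2, 3, 0, 0, -0.4], [0.2, -0.2, 6, 0, 0, -0.4], [0.2, -0.2, 9, 0, 0, -0.4], [0.2, -0.2, 12, 0, 0, -0.4], [0.2, -0.2, 15, 0, 0, -0.4], [0.2, -0.2, 17, 0, 0, -0.4], [0.2, -0.2, 17, 0, 0, -0.4], [0.2, -0.2, 17, 0, 0, -0.4]]]}}

```text
clock: 29.47
tool_pos: [0.551, -0.0528, 0.0621]
orientation: [179.9, 0.1, 0.1]
force: [0.3, 0.1, 1.0]
opening: 0.0876
gripper_force: 0.0
```

Call:
{"fn": "send_rows", "kwargs": {"fingers": 0, "plan": [[[0, 0, 0, 0, 0, 0], [0, 0, 0, 0, 0, 0], [0, 0, 0, 0, 0, 0], [0, 0, 0, 0, 0, 0], [0, 0, 0, 0, 0, 0], [0, 0, 0, 0, 0, 0]]]}}

```text
clock: 29.97
tool_pos: [0.5521, -0.0523, 0.0635]
orientation: [-180.0, -0.1, 0.2]
force: [-2.7, 0.4, 6.7]
opening: 0.0623
gripper_force: 30.0
```

Call:
{"fn": "send_rows", "kwargs": {"plan": [[[0, 0, -0.5, 0, 0, 0], [0, 0, -1.5, 0, 0, 0], [0, 0, -4, 0, 0, 0], [0, 0, -8, 0, 0, 0], [0, 0, -12, 0, 0, 0], [0, 0, -16, 0, 0, 0], [0, 0, -16, 0, 0, 0], [0, 0, -16, 0, 0, 0]]]}}

```text
clock: 30.63
tool_pos: [0.5528, -0.0521, 0.2258]
orientation: [-179.9, -0.3, 0.2]
force: [-0.4, -0.1, -3.7]
opening: 0.0621
gripper_force: 30.0
```

```bash
python3 - <<'E'
from h import *
from scipy.optimize import least_squares
from plant import ctrl
snap("wrist","w13"); o=ctrl.get_obs();print(o["tool_pos"],o["orientation"],o["opening"])
print(row([.5,.381,.225],-7.2))
i,K,P=load("w6")   # coasters seen free
c=blobs(mask(i,(5,60,90),(22,255,255),(340,205,435,284)),800)[0]; w=castw(c,K,P,.016)[:,:2]*1000
w=w[c[:,1]<282]; r=least_squares(lambda q:np.hypot(*(w-q).T)-40,w.mean(0),loss="soft_l1"); print("cork",r.x,np.abs(r.fun).mean())
c=blobs(mask(i,(0,0,20),(180,90,100),(340,105,437,200)),800)[0]; print("slate",rectw(c,K,P,.016))
E
```

```text
[ 0.55133631 -0.05215577  0.22336167] [-1.79941003e+02 -8.69424353e-02  1.83170755e-01] 0.06176116548223995
[-4.99, -43.33, -0.13, -0.06, -0.08, 7.38]
cork [502.28558604 379.43156724] 4.471393075076796
slate (array([490.2, 281.6]), array([78.5, 78.6]), 83.0)
```

Call:
{"fn": "send_rows", "kwargs": {"plan": [[[-0.4, -3, 0, 0, 0, 0.5], [-0.8, -7, 0, 0, 0, 1], [-1.2, -11, 0, 0, 0, 2], [-1.7, -15, 0, 0, 0, 3], [-2.1, -19, 0, 0, 0, 4], [-2.6, -23, 0, 0, 0, 5], [-3, -27, 0, 0, 0, 6], [-3.5, -31, 0, 0, 0, 7.4]]]}}

```text
clock: 31.35
tool_pos: [0.5138, 0.2587, 0.2206]
orientation: [179.9, 0.1, -7.3]
force: [0.5, 0.3, -1.2]
opening: 0.0619
gripper_force: 30.0
```

Call:
{"fn": "send_rows", "kwargs": {"plan": [[[0, -4, 0, 0, 0, 0], [0, -8, 0, 0, 0, 0], [0, -11, 0, 0, 0, 0], [0, -12, 0, 0, 0, 0], [0, -12, 0, 0, 0, 0], [0, -12, 0, 0, 0, 0]]]}}

```text
clock: 31.85
tool_pos: [0.5295, 0.376, 0.2201]
orientation: [179.8, 0.1, -7.2]
force: [-0.4, 0.3, -2.5]
opening: 0.0621
gripper_force: 30.0
```

```bash
python3 - <<'E'
from h import *
from plant import ctrl
snap("wrist","w14");snap("wrist","w14"); o=ctrl.get_obs();print(o["tool_pos"],o["orientation"],o["opening"])
print(row([.5,.3797,.08],-7.2))
E
```

```text
[0.5300263  0.37516725 0.22148961] [ 1.79898362e+02  7.19613473e-02 -7.23905099e+00] 0.06229734505053398
[-3.02, -0.1, 14.15, 0.1, 0.07, -0.04]
```

Call:
{"fn": "send_rows", "kwargs": {"plan": [[[-1.5, -0.1, 0, 0, 0, 0], [-3, -0.1, 0, 0, 0, 0], [-3, -0.1, 3, 0, 0, 0], [-3, -0.1, 6, 0, 0, 0], [-3, -0.1, 9, 0, 0, 0], [-3, -0.1, 12, 0, 0, 0], [-3, -0.1, 13.5, 0, 0, 0], [-3, -0.1, 13.5, 0, 0, 0]]]}}

```text
clock: 32.62
tool_pos: [0.498, 0.3786, 0.0839]
orientation: [179.7, 0.2, -7.3]
force: [-0.3, -0.5, -2.1]
opening: 0.0621
gripper_force: 30.0
```

```bash
python3 - <<'E'
from h import *
from plant import ctrl
for k in range(4): snap("wrist","w15")
o=ctrl.get_obs();print(o["tool_pos"],o["orientation"],o["force"])
print(row([.5,.3797,.0755],-7.2))
E
```

```text
[0.50151717 0.38209804 0.08967854] [-1.79851097e+02 -1.11490444e-01 -7.18724038e+00] [ 0.70577117  0.75876067 -2.23990491]
[-0.12, 0.26, 1.42, -0.15, -0.11, 0.01]
```

Call:
{"fn": "send_rows", "kwargs": {"plan": [[[0, 0, 0.3, 0, 0, 0], [0, 0, 0.6, 0, 0, 0], [0, 0, 0.9, 0, 0, 0], [0, 0, 0.9, 0, 0, 0], [0, 0, 0.9, 0, 0, 0], [0, 0, 0.9, 0, 0, 0]]]}}

```text
clock: 33.32
tool_pos: [0.5009, 0.3813, 0.0785]
orientation: [180.0, -0.0, -7.2]
force: [-0.3, -0.3, -2.2]
opening: 0.0621
gripper_force: 30.0
```

```bash
python3 - <<'E'
from h import *
from plant import ctrl
for k in range(3): snap("wrist","w15")
o=ctrl.get_obs();print(o["tool_pos"],o["force"])
print(row([.5,.3797,.0745],-7.2))
E
```

```text
[0.50092145 0.38138603 0.0785208 ] [-0.19609096  0.39309049 -1.83490369]
[-0.07, 0.18, 0.4, -0.01, -0.0, -0.0]
```

Call:
{"fn": "send_rows", "kwargs": {"plan": [[[0, 0, 0.1, 0, 0, 0], [0, 0, 0.2, 0, 0, 0], [0, 0, 0.3, 0, 0, 0], [0, 0, 0.3, 0, 0, 0], [0, 0, 0.3, 0, 0, 0]]]}}

```text
clock: 33.88
tool_pos: [0.5008, 0.3812, 0.0753]
orientation: [180.0, 0.0, -7.2]
force: [0.7, 0.4, -2.2]
opening: 0.0622
gripper_force: 30.0
```

Call:
{"fn": "send_rows", "kwargs": {"plan": [[[0, 0, 0.1, 0, 0, 0], [0, 0, 0.1, 0, 0, 0], [0, 0, 0.1, 0, 0, 0]]]}}

```text
clock: 34.13
tool_pos: [0.501, 0.3814, 0.0746]
orientation: [-180.0, -0.0, -7.2]
force: [-0.0, 0.2, -0.3]
opening: 0.0624
gripper_force: 30.0
```

Call:
{"fn": "send_rows", "kwargs": {"plan": [[[0, 0, 0.1, 0, 0, 0], [0, 0, 0.1, 0, 0, 0], [0, 0, 0.1, 0, 0, 0]]]}}

```text
clock: 34.38
tool_pos: [0.501, 0.3814, 0.0745]
orientation: [-180.0, -0.0, -7.2]
force: [-3.3, -1.2, 6.6]
opening: 0.0622
gripper_force: 30.0
```

Call:
{"fn": "send_rows", "kwargs": {"fingers": 1, "plan": [[[0, 0, 0, 0, 0, 0], [0, 0, 0, 0, 0, 0], [0, 0, 0, 0, 0, 0], [0, 0, 0, 0, 0, 0], [0, 0, 0, 0, 0, 0], [0, 0, 0, 0, 0, 0]]]}}

```text
clock: 34.88
tool_pos: [0.5009, 0.3812, 0.0733]
orientation: [180.0, 0.0, -7.2]
force: [-0.3, 1.5, 0.2]
opening: 0.0869
gripper_force: 0.0
```

Call:
{"fn": "send_rows", "kwargs": {"plan": [[[0, 0, -2, 0, 0, 0], [0, 0, -5, 0, 0, 0], [0, 0, -8, 0, 0, 0], [0, 0, -12, 0, 0, 0], [0, 0, -15, 0, 0, 0], [0, 0, -15, 0, 0, 0], [0, 0, -15, 0, 0, 0], [0, 0, -15, 0, 0, 0]]]}}

```text
clock: 35.55
tool_pos: [0.5005, 0.3811, 0.223]
orientation: [180.0, 0.0, -7.2]
force: [-0.5, 0.4, -0.4]
opening: 0.0878
gripper_force: 0.0
```

```bash
python3 - <<'E'
from h import *
from plant import ctrl
for k in range(2): snap("wrist","w16")
o=ctrl.get_obs();print(o["tool_pos"],o["opening"])
print(row([.555,.0586,.225],0))
E
```

```text
[0.50026967 0.38075436 0.22195447] 0.08768393024324989
[9.47, 31.27, -0.26, 0.11, 0.09, -7.21]
```

Now the lantern.

Call:
{"fn": "send_rows", "kwargs": {"plan": [[[1.2, 4, 0, 0, 0, -1], [2.4, 8, 0, 0, 0, -2], [3.6, 12, 0, 0, 0, -3], [4.8, 16, 0, 0, 0, -4], [6, 20, 0, 0, 0, -5], [7.2, 24, 0, 0, 0, -6], [8.4, 28, 0, 0, 0, -7.2], [9.5, 31.3, 0, 0, 0, -7.2]]]}}

```text
clock: 36.32
tool_pos: [0.5551, 0.0562, 0.2224]
orientation: [179.9, 0.1, 0.1]
force: [1.0, 1.0, -0.6]
opening: 0.0876
gripper_force: 0.0
```

Call:
{"fn": "send_rows", "kwargs": {"plan": [[[0, 0, 0, 0, 0, 0], [0, 0, 0, 0, 0, 0], [0, 0, 0, 0, 0, 0]]]}}

```text
clock: 36.57
tool_pos: [0.5555, 0.0585, 0.2225]
orientation: [180.0, 0.1, -0.1]
force: [-0.5, 0.9, -0.2]
opening: 0.0875
gripper_force: 0.0
```

```bash
python3 - <<'E'
from h import *
from plant import ctrl
i,K,P=snap("wrist","w17")
c=blobs(mask(i,(15,120,100),(30,255,255),(240,120,420,285)),60)
print([cv2.minEnclosingCircle((castw(q,K,P,.1153)[:,:2]*1000).astype(np.float32)) for q in c[:2]])
o=ctrl.get_obs();print(o["tool_pos"],o["orientation"])
print(row([.5515,.0586,.065],0))
E
```

```text
[((550.1441650390625, 58.768043518066406), 10.604747772216797)]
[0.55555184 0.05919034 0.22263141] [ 1.79974309e+02  7.54540569e-02 -1.53002486e-03]
[-0.38, 0.05, 15.76, 0.03, 0.08, -0.0]
```

Call:
{"fn": "send_rows", "kwargs": {"plan": [[[-0.2, 0, 2, 0, 0, 0], [-0.5, 0, 5, 0, 0, 0], [-0.5, 0, 8, 0, 0, 0], [-0.5, 0, 11, 0, 0, 0], [-0.5, 0, 14, 0, 0, 0], [-0.5, 0, 15.8, 0, 0, 0], [-0.5, 0, 15.8, 0, 0, 0], [-0.5, 0, 15.8, 0, 0, 0]]]}}

```text
clock: 37.28
tool_pos: [0.5503, 0.0597, 0.0648]
orientation: [179.9, 0.1, 0.1]
force: [0.2, 0.5, 0.3]
opening: 0.0872
gripper_force: 0.0
```

Call:
{"fn": "send_rows", "kwargs": {"fingers": 0, "plan": [[[0, 0, 0, 0, 0, 0], [0, 0, 0, 0, 0, 0], [0, 0, 0, 0, 0, 0], [0, 0, 0, 0, 0, 0], [0, 0, 0, 0, 0, 0], [0, 0, 0, 0, 0, 0], [0, 0, 0, 0, 0, 0]]]}}

```text
clock: 37.87
tool_pos: [0.551, 0.0588, 0.0658]
orientation: [-180.0, -0.0, -0.0]
force: [0.0, -0.0, 3.4]
opening: 0.05
gripper_force: 30.0
```

Call:
{"fn": "send_rows", "kwargs": {"plan": [[[0, 0, -0.5, 0, 0, 0], [0, 0, -1.5, 0, 0, 0], [0, 0, -4, 0, 0, 0], [0, 0, -8, 0, 0, 0], [0, 0, -12, 0, 0, 0], [0, 0, -12, 0, 0, 0], [0, 0, -12, 0, 0, 0], [0, 0, -12, 0, 0, 0]]]}}

```text
clock: 38.53
tool_pos: [0.5503, 0.0588, 0.1855]
orientation: [-180.0, 0.0, -0.0]
force: [-0.6, -0.9, -3.1]
opening: 0.0499
gripper_force: 30.0
```

```bash
python3 - <<'E'
from h import *
from plant import ctrl
snap("scene","s9")
o=ctrl.get_obs();print(o["tool_pos"],o["orientation"],o["opening"])
print(row([.491,.281,.185],-7))
E
```

```text
[0.549808   0.05865807 0.18458164] [ 1.79992307e+02  1.04322217e-01 -2.02124819e-02] 0.05010449130069456
[-5.89, -22.23, -0.03, 0.01, 0.1, 6.98]
```

Call:
{"fn": "send_rows", "kwargs": {"plan": [[[-0.8, -3, 0, 0, 0, 1], [-1.7, -6.5, 0, 0, 0, 2], [-2.6, -10, 0, 0, 0, 3], [-3.6, -13.5, 0, 0, 0, 4], [-4.5, -17, 0, 0, 0, 5], [-5.4, -20.5, 0, 0, 0, 6], [-5.9, -22.2, 0, 0, 0, 7], [-5.9, -22.2, 1, 0, 0, 7]]]}}

```text
clock: 39.25
tool_pos: [0.4913, 0.2844, 0.1752]
orientation: [-180.0, -0.0, -6.9]
force: [0.2, 0.1, -2.0]
opening: 0.0497
gripper_force: 30.0
```

Call:
{"fn": "send_rows", "kwargs": {"plan": [[[0, 0, 2, 0, 0, 0], [0, 0, 4, 0, 0, 0], [0, 0, 6, 0, 0, 0], [0, 0, 8, 0, 0, 0], [0, 0, 8, 0, 0, 0], [0, 0, 8, 0, 0, 0], [0, 0, 8, 0, 0, 0], [0, 0, 8, 0, 0, 0]]]}}

```text
clock: 39.92
tool_pos: [0.4925, 0.2812, 0.0965]
orientation: [-179.9, -0.1, -7.0]
force: [0.1, -0.5, -3.1]
opening: 0.0497
gripper_force: 30.0
```

```bash
python3 - <<'E'
from h import *
from plant import ctrl
snap("scene","s9");snap("scene","s9")
o=ctrl.get_obs();print(o["tool_pos"],o["orientation"],o["force"])
print(row([.4907,.2815,.0795],-7.1))
E
```

```text
[0.49240675 0.28132448 0.09660271] [-1.79914277e+02 -6.78082598e-02 -6.99967896e+00] [-0.06995906  0.23543803 -3.17147337]
[-0.17, 0.01, 1.71, -0.09, -0.07, 0.1]
```

Call:
{"fn": "send_rows", "kwargs": {"plan": [[[-0.2, 0, 0.4, 0, 0, 0], [-0.2, 0, 0.8, 0, 0, 0], [-0.2, 0, 1.2, 0, 0, 0], [-0.2, 0, 1.6, 0, 0, 0], [-0.2, 0, 1.7, 0, 0, 0], [-0.2, 0, 1.7, 0, 0, 0], [-0.2, 0, 1.7, 0, 0, 0]]]}}

```text
clock: 40.6
tool_pos: [0.4899, 0.2811, 0.0783]
orientation: [180.0, 0.0, -7.0]
force: [0.7, -0.5, -3.2]
opening: 0.0497
gripper_force: 30.0
```

Call:
{"fn": "send_rows", "kwargs": {"plan": [[[0, 0, 0.1, 0, 0, 0], [0, 0, 0.2, 0, 0, 0], [0, 0, 0.2, 0, 0, 0], [0, 0, 0.2, 0, 0, 0]]]}}

```text
clock: 40.93
tool_pos: [0.4902, 0.2813, 0.0769]
orientation: [-180.0, -0.0, -7.0]
force: [0.3, -1.7, 0.9]
opening: 0.0496
gripper_force: 30.0
```

Call:
{"fn": "send_rows", "kwargs": {"plan": [[[0, 0, 0.1, 0, 0, 0], [0, 0, 0.1, 0, 0, 0], [0, 0, 0.1, 0, 0, 0]]]}}

```text
clock: 41.18
tool_pos: [0.4904, 0.2812, 0.0768]
orientation: [-180.0, -0.1, -7.0]
force: [-1.6, -2.1, 9.5]
opening: 0.0498
gripper_force: 30.0
```

Call:
{"fn": "send_rows", "kwargs": {"fingers": 0.75, "plan": [[[0, 0, 0, 0, 0, 0], [0, 0, 0, 0, 0, 0], [0, 0, 0, 0, 0, 0], [0, 0, 0, 0, 0, 0], [0, 0, 0, 0, 0, 0]]]}}

```text
clock: 41.6
tool_pos: [0.4899, 0.2811, 0.0753]
orientation: [180.0, 0.0, -7.0]
force: [-0.3, -0.6, 0.2]
opening: 0.0657
gripper_force: 0.0
```

Call:
{"fn": "send_rows", "kwargs": {"plan": [[[0, 0, -2, 0, 0, 0], [0, 0, -5, 0, 0, 0], [0, 0, -8, 0, 0, 0], [0, 0, -12, 0, 0, 0], [0, 0, -16, 0, 0, 0], [0, 0, -19, 0, 0, 0], [3, 1, -21, 0, 0, 0], [7, 2, -21, 0, 0, 0]]]}}

```text
clock: 42.27
tool_pos: [0.5582, 0.2544, 0.2927]
orientation: [-179.6, -0.4, -6.8]
force: [1.6, 1.8, 0.5]
opening: 0.0659
gripper_force: 0.0
```

Call:
{"fn": "send_rows", "kwargs": {"plan": [[[1, 0, 0, 0, 0, 0], [1, 0, 0, 0, 0, 0], [1, 0, 0, 0, 0, 0]]]}}

```text
clock: 42.52
tool_pos: [0.5671, 0.251, 0.2844]
orientation: [179.9, 0.1, -7.1]
force: [0.4, 0.4, 0.2]
opening: 0.066
gripper_force: 0.0
```

```bash
python3 - <<'E'
from h import *
from scipy.optimize import least_squares
from plant import ctrl
i,K,P=snap("wrist","wf"); s,Ks,Ps=snap("scene","sf")
c=blobs(mask(i,(15,120,100),(30,255,255),(240,120,420,310)),60)
print("knob",[cv2.minEnclosingCircle((castw(q,K,P,.126)[:,:2]*1000).astype(np.float32)) for q in c[:3]])
a=cv2.resize(i[130:330,190:440],(500,400),interpolation=2); b=cv2.resize(s[250:400,340:500],(300,281),interpolation=2)
b=np.vstack([b,np.zeros((119,300,3),np.uint8)]); cv2.imwrite("pics/final.png",np.hstack([a,b])[:,:,::-1])
E
```

```text
knob [((537.9110107421875, 331.610107421875), 24.824689865112305), ((490.171630859375, 281.2967834472656), 10.63270378112793)]
```

View pics/final.png

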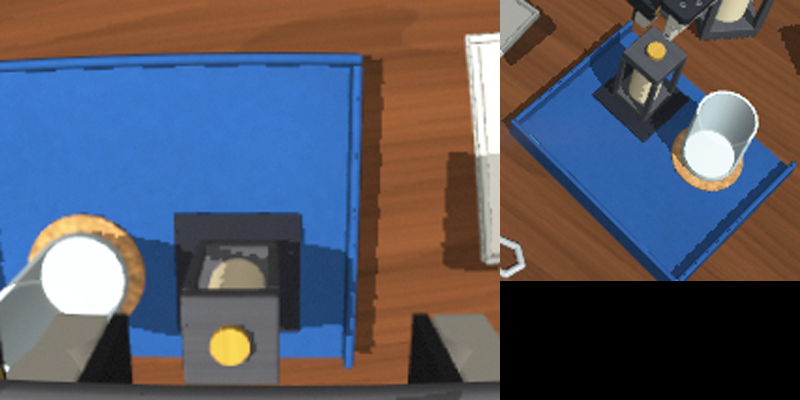

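The final picture shows both upright, the lantern knob at (230,346) and the glass foot at (82,278) in the crop; the lantern is within 0.5 mm of the slate's centre. One numeric check of the glass against the cork.

```bash
python3 - <<'E'
from h import *
from scipy.optimize import least_squares
fit=lambda w,r:least_squares(lambda q:np.hypot(*(w-q).T)-r,w.mean(0),loss="soft_l1",f_scale=.7)
for n,cf,bc in(("scene0",cast,(425,295,475,355)),("sf",cast,(425,295,475,355)),("w1",castw,(235,225,315,320)),("wf",castw,(200,232,265,292))):
    i,K,P=load(n)
    h=cv2.convexHull(np.vstack(blobs(mask(i,(5,90,90),(22,255,255),bc),20)))[:,0]
    r=fit(cf(h,K,P,.016)[:,:2]*1000,40); 
    w=mask(i,(0,0,205),(180,45,255),bc); w=cv2.morphologyEx(w,cv2.MORPH_OPEN,np.ones((9,9),np.uint8)); b=blobs(w,60)[0]
    q=fit(cf(cv2.convexHull(b)[:,0],K,P,.019)[:,:2]*1000,28)
    print(n,"cork",r.x.round(1),"floor",q.x.round(1),(q.x-r.x).round(1),np.abs(q.fun).mean().round(1))
E
```

```text
scene0 cork [500.2 382.9] floor [498.9 384. ] [-1.4  1.1] 0.5
sf cork [500.2 382.9] floor [497.9 382.9] [-2.3 -0. ] 0.9
w1 cork [501.3 381.1] floor [501.2 383.1] [-0.2  2. ] 0.2
wf cork [502.2 381.4] floor [500.3 383. ] [-1.9  1.6] 0.3
```

The glass is within about 2 mm of the cork's centre, so I'm handing in.

```bash
python3 -c "
from plant import ctrl
print(ctrl.close_job())"
```

```text
the job is handed in; nothing more can be done
None
```

The job is done and handed in at about 43 s: the counter lies right side up, centred and lengthways on the felt; the glass is back within about 2 mm of the cork's centre and the lantern within 0.5 mm of the slate's, after one first close of the fingers that passed just over the counter without moving it.

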